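Fit spacers on the cutter arbor and click the height dial up from its stop

TASK

Set up the arbor stand: put the large spacer ring on the spindle, then the small one on top of it, both sitting flat and fully down. Then wind the height dial anticlockwise until it meets its stop at the lowest click, and from that lowest click turn it clockwise exactly eight clicks. Leave the other things on the bench where they are.

Things in the scene. Friction and masses are not known exactly. Their poses are not given: they have to be found in the camera images.
- stand: Fixed green set-up stand bolted to the bench: base plate 170 (x) x 260 (y) x 30 high; origin at the centre of its underside, z up, its x points away from its front edge. The steel spindle stands on it at x = 10, y = 80 mm; the dial sits on a sloped console at y = -75 mm (console 84 wide, its highest edge about 92 mm above the bench).
- spindle_seat (a point): Point on the spindle's axis at the top face of its shoulder, a steel disc 32 across; 44 mm above the bench when fully down. From it rises the vertical shaft, 16 across, 64 mm long, its top 6 mm tapered to 8. Shoulder and shaft rise as one with the dial (they do not turn), too little a click to be told from the readings.
- dial_grip (a point): Centre of the grip of the ten-sided aluminium height dial: 40 across flats, sides 13 wide, from 5 to 31 mm above the console's sloped face; this point is on its axis 18 mm above the face. z is the axis, out of the face, leaning 34 degrees from vertical towards the stand's front (-x). This frame does not turn with the knob. 40 to 60 N on two opposite flats holds it.
- dial_foot (a point): Centre of the dial's foot on the sloped face, axes as dial_grip. 20 clicks a turn (18 degrees each), 0.2 N m to pass one; released, it rests in the nearest; at the lowest click two flats face along x. Clockwise (looking onto it) raises the spindle 0.5 mm a click; anticlockwise ends at a firm stop (well over 0.4 N m) 1 degree past the lowest click. It starts an unknown 3 to 6 clicks above that.
- spacer_big_mid (a point): Centre (half-way up) of the large steel spacer ring: 54 outside, 20 bore, 24 high, 0.35 kg, lying flat on the bench; z along its axis.
- spacer_small_mid (a point): Centre (half-way up) of the small steel spacer ring: 38 outside, 20 bore, 20 high, 0.13 kg, lying flat on the bench; z along its axis.
- stone: Bystander: grey sharpening stone, 200 x 65 x 32, lying flat (mm); not to be disturbed.
- chisel: Bystander: wood chisel with dark handle and brass ferrule, about 265 long, 26 thick (mm); not to be disturbed.
- offcut_pine: Bystander: pale wood strip 170 x 45 x 12 (mm); not to be disturbed.
- offcut_walnut: Bystander: dark wood block 90 x 60 x 25 (mm); not to be disturbed.
- wax: Bystander: round amber glass jar with steel lid, 66 across, 50 high (mm); not to be disturbed.
- brush: Bystander: small hand brush lying flat, about 200 to 250 long (mm); not to be disturbed.
- mallet: Bystander: mallet with wooden handle and black head, lying flat, about 250 to 300 long (mm); not to be disturbed.
Not all that is in view belongs to the job. Leave any brown or red look-alike of the part that bears spacer_small_mid alone.

How it is judged:
On the way, in this order (a step that is already met when the one before it is completed fails the run):
1. the large spacer sits flat on the spindle's shoulder (z of spacer_big_mid in the frame of spindle_seat between 0.009 and 0.015 m and horizontal distance between spacer_big_mid and spindle_seat below 0.005 m and angle between the z axis of spacer_big_mid and the z axis of spindle_seat, either way round below 0.12 rad), for 0.2 s.
2. the small spacer sits flat on the large one, on the spindle (all of step 1 and z of spacer_small_mid in the frame of spindle_seat between 0.031 and 0.037 m and horizontal distance between spacer_small_mid and spindle_seat below 0.005 m and angle between the z axis of spacer_small_mid and the z axis of spindle_seat, either way round below 0.12 rad), for 0.2 s.
3. the dial is wound down to its lowest click (spindle fully down) (z of spindle_seat in the frame of stand below 0.0441 m), for 0.1 s.
At the end, for the whole second after the job is handed in: The large spacer lies flat on the shoulder and the small one flat on it, both on the spindle (within 3 mm in height, 5 mm sideways, 0.12 rad) and at rest; the spindle stands eight clicks (4.0 mm, within 0.2 mm) above its lowest click (all of step 2 and z of spindle_seat in the frame of stand between 0.0478 and 0.0482 m and linear speed of each of spacer_big, spacer_small below 0.02 m/s); the robot touches nothing.
It fails at once if a bystander is moved more than 30 mm (distance of any of stone, chisel, offcut_pine, offcut_walnut, wax, brush, mallet from where it was at the start of the episode above 0.03 m).
It also fails if it takes over 72 s, if anything falls off the work surface, if the arm or the gripper's body presses on something with over 40 N, if the wrist force passes 120 N, or if a joint passes its speed limit or range.

ROBOT

A 7-joint arm with a two-finger parallel gripper is mounted at the origin on the work surface. World frame = base frame: x ahead of the robot, y to its left, z up, the work surface at z = 0. Lengths are in m, angles in rad, forces in N, time in s.
With the tool pointing down it reaches from about 0.4 to 0.85 m from the base axis. Payload 4.5 kg.
Tool frame: the origin (TCP) lies at the very end of the fingers, on their centre line; the grasp point (between the pads) lies 19 mm behind it; z points along the fingers, x is the direction in which the jaws open and shut, and the axes are right-handed (so a half turn about z gives the same grasp; the last joint's range is limited). The gripper opens to 88 mm and grips with 3 to 60 N. Pads are 18 mm wide; open, the fingers measure 123 mm over their backs; the gripper's body (75 mm by 187 mm) begins 45 mm behind the grasp point.
Start: joints at [-1.121, 0.689, -0.195, 1.565, 0.157, 0.902, -0.215], TCP at [0.252, 0.572, 0.218] pointing down, gripper open.
Joint ranges: [-3.01, 3.01], [-0.46, 2.08], [-1.47, 1.51], [0.13, 2.56], [-1, 4.14], [0.04, 2.09], [-2.66, 2.66]. Speed limits (rad/s): [2.57, 2.57, 3.14, 3.14, 3.14, 3.14, 3.14].

INTERFACE

Orientations are given as a unit quaternion [x, y, z, w].
In Python, from plant import * gives the robot as it stands.
- The arm moves only by the tool apply_moves, never from a script. Its argument "series" is a list of rows, each an object of numbers: "x", "y", "z": the shift along the tool's x, y, z in units of 80 cm (1.0 is 80 cm); "wx", "wy", "wz": the turn, a rotation vector about the tool's x, y, z in units of pi rad (1.0 is pi rad); "fingers": the opening, from -1 (shut) to 1 (fully open), so that 0 is half open. In form: [{"x": .., "y": .., "z": .., "wx": .., "wy": .., "wz": .., "fingers": ..}, ...]. A call has 1 to 8 rows; each row shifts and turns the pose as measured when the row begins, along the tool's axes as they then stand; what a row does not reach is not made up. A row lasts 1/8 s, in which the tool goes at most 62.5 mm and 10.7 degrees, less where a joint would pass 70% of its speed; a pose out of reach is approached as far as the arm can. A call with a number of a shift or a turn outside -1 to 1 is refused whole. A call with a gripper value outside its range is refused whole. The fingers move at their own pace and stop on an object; "force" is the grip in N (left out, the last holds). Time passes only in rows, so rows that do not move let the fingers close. It gives the time, the measured TCP pose, the force and the opening at its end, in the units of the state.
- get_state(): the state, without advancing time (a new reading comes with each control period).
- snapshot(name): name is "scene" or "top"; returns (picture, depth): 480x640x3 uint8, red, green, blue; 480x640 float32, m along the optical axis (not along the pixel's ray), 0 where there is no reading.
- camera_model(name): a dict with "camera_matrix" (3x3 intrinsics, pixels), "world_from_camera" (4x4, takes a point from camera to world coordinates). Camera axes: x right, y up, looking along -z (the intrinsics and any distortion apply to the point x, -y, -z); pixel columns grow to the right and rows downward; lengths in m; the calibration is good to about 2 mm. A picture is of the moment at which its call begins. camera_model takes no time and is no camera call.
- finish_job(): hands the job in, once; it reports no verdict.
The state is a dict: "clock": time; "q": joint angles; "qd": joint speeds; "joint_torque": joint torques, N m; "tool_pos": TCP position; "eef_rot": TCP orientation; "contact_force": force on the tool from outside, world axes, zero at the start; "moment": the same for the moment, N m; "opening": opening from 0.0 (shut) to 1.0 (fully open).
Only numpy, scipy, OpenCV 4.12 (cv2) and the standard library are available. Lean on these libraries where they do the work, as an engineer would, in place of code of your own. Each camera call takes 0.05 s, during which the arm holds its last target. There are 200 camera calls.

## Working session

There is one attempt and no reset: what is moved stays moved. The work goes in short steps, Python scripts to look and compute and a tool call to move; the robot and the scene stay as the last step left them, time stands still between calls to the robot, and variables do not carry over. Pictures are saved under pics/ and viewed, about 8 in all and at most 12, crops included, and the job is handed in when it is done.

Besides the shell and the picture viewer there is one more tool, called after "Call:" as name([rows], argument=value, ...), one row to a line, values as JSON. apply_moves: Moves the arm, as the interface text tells. Its arguments: {"type":"object","properties":{"series":{"type":"array","items":{"type":"object","properties":{"x":{"type":"number"},"y":{"type":"number"},"z":{"type":"number"},"wx":{"type":"number"},"wy":{"type":"number"},"wz":{"type":"number"},"fingers":{"type":"number"}}}},"force":{"type":"number"}},"required":["series"]}

```bash
mkdir -p pics
cat > h.py <<'E'
from plant import *
import numpy as np, cv2
from scipy.spatial.transform import Rotation as R
def cloud(name):
    p,d=snapshot(name); c=camera_model(name); K=np.array(c["camera_matrix"]); T=np.array(c["world_from_camera"])
    v,u=np.mgrid[0:480,0:640]
    P=np.stack([(u-K[0,2])/K[0,0]*d,-(v-K[1,2])/K[1,1]*d,-d],-1)@T[:3,:3].T+T[:3,3]
    P[d==0]=np.nan
    return p,d,P,c
E
python3 - <<'E'
from h import *
for n in("scene","top"):
    p,d,P,c=cloud(n); cv2.imwrite(f"pics/{n}0.png",p[:,:,::-1]); np.savez(f"/tmp/{n}0",p=p,P=P); print({k:np.round(v,4).tolist() if not isinstance(v,str) else v for k,v in c.items()},(d>0).mean())
print(get_state())
E
```

```text
{'camera_matrix': [[605.023, 0.0, 320.2377], [0.0, 605.023, 238.1593], [0.0, 0.0, 1.0]], 'world_from_camera': [[-0.8629, -0.3541, 0.3606, 1.1284], [0.505, -0.5781, 0.6409, 1.0472], [-0.0184, 0.7351, 0.6777, 1.1203], [0.0, 0.0, 0.0, 1.0]]} 0.9957975260416667
{'camera_matrix': [[462.8462, 0.0, 316.4878], [0.0, 462.8462, 239.7595], [0.0, 0.0, 1.0]], 'world_from_camera': [[-0.006, 0.9942, -0.1073, 0.4698], [-1.0, -0.0065, -0.0042, 0.0364], [-0.0049, 0.1073, 0.9942, 1.1349], [0.0, 0.0, 0.0, 1.0]]} 0.9959895833333333
{'clock': 0.1, 'q': array([-1.12122698,  0.68990176, -0.19451296,  1.56619299,  0.15729366,
        0.90251434, -0.21509281]), 'qd': array([ 1.35545541e-03, -7.97317490e-04,  1.35529405e-04, -4.16583950e-03,
        2.63661942e-05, -1.94932900e-03, -1.91152272e-03]), 'joint_torque': array([-3.35092664e-03, -5.28498173e+01, -1.27163831e+00, -1.53838885e+01,
       -5.25186025e-02,  1.90121318e-03,  4.45481339e-05]), 'tool_pos': array([0.25224213, 0.57120025, 0.21700159]), 'eef_rot': array([ 8.37803811e-01,  5.45970798e-01, -6.47484125e-04,  4.92541353e-04]), 'contact_force': array([ 0.19402314,  0.01122204, -0.73680819]), 'moment': array([ 0.05241478, -0.00795778, -0.04258706]), 'opening': 1.0029417971117085}
```

View pics/scene0.png

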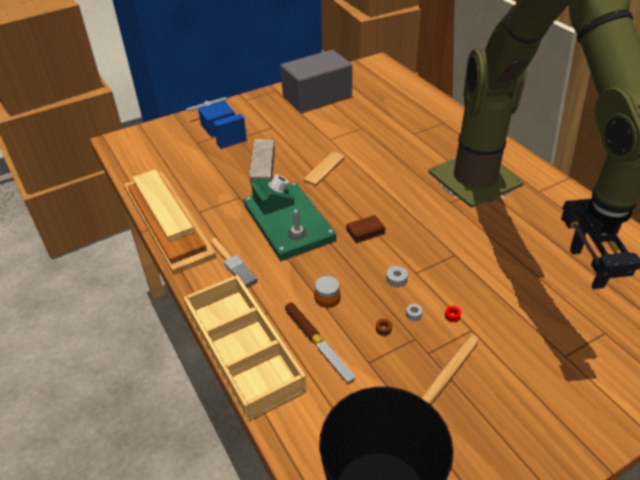

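View pics/top0.png

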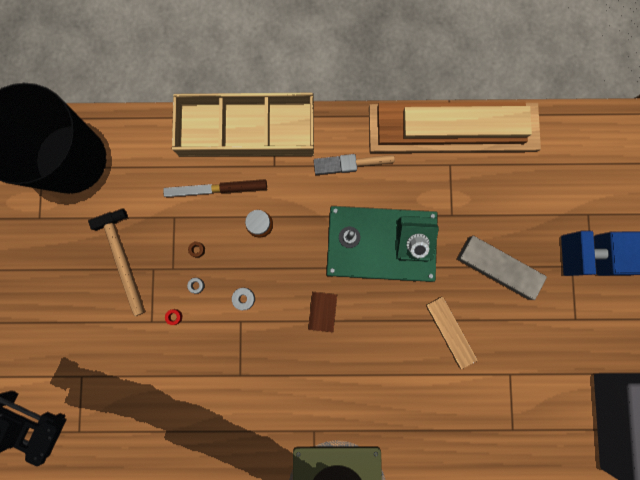

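The scene view shows the stand, with the dial at (278,184) and spindle at (297,225), the big ring (397,276) and the small steel ring (414,312); the brown (384,327) and red (453,313) rings are look-alikes. In the top view the big ring is at (243,299), the small at (195,285), the spindle at (349,237), the dial at (419,245), and the stand lies nearly square to the world axes.

```bash
cat > m.py <<'E'
from h import *
def rayplane(c,uv,z):
    K=np.array(c["camera_matrix"]);T=np.array(c["world_from_camera"])
    r=T[:3,:3]@np.array([(uv[0]-K[0,2])/K[0,0],-(uv[1]-K[1,2])/K[1,1],-1]); o=T[:3,3]
    return o+r*(z-o[2])/r[2]
def ring(n,p,P,near,rad,h,zlo):
    # points of the ring's top face by height, near a rough xy
    q=P.reshape(-1,3); d=np.hypot(q[:,0]-near[0],q[:,1]-near[1])
    return q[(d<rad)&(abs(q[:,2]-h)<0.005)]
E
python3 - <<'E'
from m import *
D={n:np.load(f"/tmp/{n}0.npz") for n in("scene","top")}
for n,pts in(("top",dict(big=(243,299),small=(195,285))),("scene",dict(big=(397,276),small=(414,312)))):
    c=camera_model(n);p=D[n]["p"];P=D[n]["P"]
    hsv=cv2.cvtColor(p,cv2.COLOR_RGB2HSV)
    m=((hsv[...,1]<70)&(hsv[...,2]>70)).astype(np.uint8)
    for k,uv in pts.items():
        h=.024 if k=="big" else .020
        num,l,st,ce=cv2.connectedComponentsWithStats(m)
        best=min((i for i in range(1,num) if st[i,4]>20),key=lambda i:np.hypot(*(ce[i]-uv)))
        cs=(l==best).astype(np.uint8)
        f,_=cv2.findContours(cs,cv2.RETR_EXTERNAL,cv2.CHAIN_APPROX_NONE)
        e=cv2.fitEllipse(max(f,key=len)); 
        q=P[l==best]; q2=q[abs(q[:,2]-h)<.004]
        lo,hi=np.nanpercentile(q2,[1,99],axis=0) if len(q2) else (0,0)
        print(n,k,ce[best],st[best],"ell",np.round(e[0],1),np.round(e[1],1),"ray",rayplane(c,e[0],h).round(4),"zmed",np.nanmedian(q[:,2]).round(4),"mid",(np.array(lo+hi)/2).round(4),np.round(hi-lo,4))
    g=((hsv[...,0]>60)&(hsv[...,0]<95)&(hsv[...,1]>80))
    q=P[g]; q=q[abs(q[:,2]-.03)<.004]; q=q[(q[:,1]<.1)]
    r=cv2.minAreaRect((q[:,:2]*1000).astype(np.float32)); print(n,"stand",len(q),r)
    a=P.reshape(-1,3); a=a[(a[:,0]>.3)&(a[:,0]<.7)&(a[:,1]>-.3)&(a[:,1]<.1)]
    s=a[(a[:,2]>.08)&(a[:,1]>-.08)]; print("spindle tops",len(s),s[:,2].max() if len(s) else 0,np.median(s,0) if len(s) else 0)
    k=a[(a[:,2]>.097)&(a[:,1]<-.1)];print("knob",len(k),k.mean(0) if len(k) else 0)
E
```

```text
top big [242.51862464 298.58166189] [232 288  22  22 349] ell [242.5 298.6] [21.6 21.8] ray [0.4499 0.2182 0.024 ] zmed 0.0236 mid [0.4502 0.2186 0.0239] [0.0496 0.0499 0.0077]
top small [194.84827586 285.35172414] [187 278  16  16 145] ell [194.8 285.3] [14.6 15.3] ray [0.4821 0.3339 0.02  ] zmed 0.0191 mid [0.4829 0.3341 0.0196] [0.0335 0.0345 0.0069]
top stand 4974 ((579.75830078125, -116.07275390625), (257.7353820800781, 166.7630157470703), 86.4737777709961)
spindle tops 49 0.11511527734577354 [ 0.59496871 -0.03632131  0.10690602]
knob 265 [ 0.57583529 -0.18968915  0.10237465]
scene big [396.52923977 275.64035088] [387 266  21  20 342] ell [396.5 275.6] [19.6 20.4] ray [0.4523 0.2292 0.024 ] zmed 0.0223 mid [0.4482 0.2247 0.0238] [0.0511 0.0515 0.0074]
scene small [413.77202073 311.39896373] [407 304  15  16 193] ell [413.8 311.4] [14.6 15.4] ray [0.4834 0.3426 0.02  ] zmed 0.0179 mid [0.4803 0.3392 0.0199] [0.0355 0.036  0.0078]
scene stand 2273 ((579.8034057617188, -107.61190795898438), (267.67791748046875, 167.6064910888672), 86.46171569824219)
spindle tops 62 0.11414769975050731 [ 0.59477959 -0.02881374  0.0986153 ]
knob 101 [ 0.57168086 -0.18162196  0.10208188]
```

```bash
cat > plan.py <<'E'
from h import *
from scipy.spatial.transform import Slerp
def down(yaw):  # tool z down, tool x at yaw from world x
    c,s=np.cos(yaw),np.sin(yaw)
    return np.array([[c,s,0],[s,-c,0],[0,0,-1.]])
def rows(pos,Rt,n,fin=None,p0=None,R0=None):
    s=get_state(); p0=s["tool_pos"] if p0 is None else p0; R0=R.from_quat(s["eef_rot"]) if R0 is None else R0
    Rt=R.from_matrix(Rt); rv=(R0.inv()*Rt).as_rotvec()
    print("tot mm",np.round((np.array(pos)-p0)*1000,1),"deg",np.round(np.degrees(rv),1))
    for i in range(n):
        Ri=R0*R.from_rotvec(rv*i/n); d=Ri.inv().apply((np.array(pos)-p0)/n)/.8; w=rv/n/np.pi
        r={k:round(float(v),4) for k,v in zip(("x","y","z","wx","wy","wz"),[*d,*w]) if abs(v)>2e-4}
        if fin is not None:r["fingers"]=fin
        print(r)
def st():
    s=get_state(); print("t",round(s["clock"],2),"p",s["tool_pos"].round(4),"F",np.round(s["contact_force"],1),"M",np.round(s["moment"],2),"open mm",round(88*s["opening"],1),"q",s["q"].round(2)); M=R.from_quat(s["eef_rot"]).as_matrix(); print("x",M[:,0].round(3),"z",M[:,2].round(3)); return s
YAW=np.radians(-3.5)
E
python3 -c "
from plan import *
rows([.450,.2186,.12],down(YAW),8)"
```

```text
tot mm [ 197.8 -352.6  -97. ] deg [ 0.1  0.1 69.7]
{'x': -0.0379, 'y': 0.0505, 'z': 0.0152, 'wz': 0.0484}
{'x': -0.0298, 'y': 0.0557, 'z': 0.0152, 'wz': 0.0484}
{'x': -0.021, 'y': 0.0595, 'z': 0.0152, 'wz': 0.0484}
{'x': -0.0118, 'y': 0.0621, 'z': 0.0152, 'wz': 0.0484}
{'x': -0.0023, 'y': 0.0631, 'z': 0.0152, 'wz': 0.0484}
{'x': 0.0073, 'y': 0.0627, 'z': 0.0152, 'wz': 0.0484}
{'x': 0.0167, 'y': 0.0609, 'z': 0.0152, 'wz': 0.0484}
{'x': 0.0258, 'y': 0.0577, 'z': 0.0152, 'wz': 0.0484}
```

Call:
apply_moves([
  {"x": -0.038,"y": 0.05,"z": 0.015,"wz": 0.048},
  {"x": -0.03,"y": 0.056,"z": 0.015,"wz": 0.048},
  {"x": -0.021,"y": 0.06,"z": 0.015,"wz": 0.048},
  {"x": -0.012,"y": 0.062,"z": 0.015,"wz": 0.048},
  {"x": -0.002,"y": 0.063,"z": 0.015,"wz": 0.048},
  {"x": 0.007,"y": 0.063,"z": 0.015,"wz": 0.048},
  {"x": 0.017,"y": 0.061,"z": 0.015,"wz": 0.048},
  {"x": 0.026,"y": 0.058,"z": 0.015,"wz": 0.048},
])

```text
schema error: expected keys x, y, z, wx, wy, wz, fingers
```

```bash
python3 -c "
from plan import *
st();rows([.450,.2186,.06],down(YAW),3)"
```

```text
t 0.1 p [0.2522 0.5712 0.217 ] F [ 0.2  0.  -0.7] M [ 0.05 -0.01 -0.04] open mm 88.3 q [-1.12  0.69 -0.19  1.57  0.16  0.9  -0.22]
x [ 0.404  0.915 -0.002] z [-0.001 -0.002 -1.   ]
tot mm [ 197.8 -352.6 -157. ] deg [ 0.1  0.1 69.7]
{'x': -0.101, 'y': 0.1347, 'z': 0.0656, 'wz': 0.129}
{'x': -0.0397, 'y': 0.1637, 'z': 0.0655, 'wz': 0.129}
{'x': 0.028, 'y': 0.1661, 'z': 0.0654, 'wz': 0.129}
```

All keys are required in every row.

Call:
apply_moves([
  {"x": -0.038,"y": 0.05,"z": 0.015,"wx": 0,"wy": 0,"wz": 0.048,"fingers": 1},
  {"x": -0.03,"y": 0.056,"z": 0.015,"wx": 0,"wy": 0,"wz": 0.048,"fingers": 1},
  {"x": -0.021,"y": 0.06,"z": 0.015,"wx": 0,"wy": 0,"wz": 0.048,"fingers": 1},
  {"x": -0.012,"y": 0.062,"z": 0.015,"wx": 0,"wy": 0,"wz": 0.048,"fingers": 1},
  {"x": -0.002,"y": 0.063,"z": 0.015,"wx": 0,"wy": 0,"wz": 0.048,"fingers": 1},
  {"x": 0.007,"y": 0.063,"z": 0.015,"wx": 0,"wy": 0,"wz": 0.048,"fingers": 1},
  {"x": 0.017,"y": 0.061,"z": 0.015,"wx": 0,"wy": 0,"wz": 0.048,"fingers": 1},
  {"x": 0.026,"y": 0.058,"z": 0.015,"wx": 0,"wy": 0,"wz": 0.048,"fingers": 1},
])

```text
clock: 1.1
tool_pos: [0.4489, 0.211, 0.116]
eef_rot: [0.999, -0.04, -0.001, -0.001]
contact_force: [0.6, -0.1, 0.2]
opening: 1.001
```

```bash
python3 -c "
from plan import *
st();rows([.450,.2186,.06],down(YAW),4)"
```

```text
t 1.1 p [0.4489 0.211  0.116 ] F [ 0.6 -0.1  0.2] M [-0.04  0.01  0.02] open mm 88.1 q [-0.56  0.69  0.06  2.05 -0.1   0.4  -0.51]
x [ 0.997 -0.081 -0.003] z [-0.002  0.003 -1.   ]
tot mm [  1.1   7.6 -56. ] deg [-0.1  0.1 -1.1]
{'y': -0.0024, 'z': 0.0175, 'wx': -0.0002, 'wz': -0.0016}
{'y': -0.0024, 'z': 0.0175, 'wx': -0.0002, 'wz': -0.0016}
{'y': -0.0024, 'z': 0.0175, 'wx': -0.0002, 'wz': -0.0016}
{'y': -0.0024, 'z': 0.0175, 'wx': -0.0002, 'wz': -0.0016}
```

Call:
apply_moves([
  {"x": 0,"y": -0.0025,"z": 0.022,"wx": 0,"wy": 0,"wz": -0.0015,"fingers": 1},
  {"x": 0,"y": -0.0025,"z": 0.022,"wx": 0,"wy": 0,"wz": -0.0015,"fingers": 1},
  {"x": 0,"y": -0.0025,"z": 0.022,"wx": 0,"wy": 0,"wz": -0.0015,"fingers": 1},
  {"x": 0,"y": -0.0025,"z": 0.022,"wx": 0,"wy": 0,"wz": -0.0015,"fingers": 1},
])

```text
clock: 1.6
tool_pos: [0.4525, 0.2126, 0.0432]
eef_rot: [0.999, -0.037, -0.0, 0.0]
contact_force: [-0.2, -0.1, 0.3]
opening: 1.001
```

Run:
```python
from plan import *
st()
p,d,P,c=cloud("scene"); p2,d2,P2,c2=cloud("top")
np.savez("/tmp/scene1",p=p,P=P);np.savez("/tmp/top1",p=p2,P=P2)
a=cv2.resize(p[180:340,290:500],None,fx=3,fy=3,interpolation=cv2.INTER_CUBIC)[:,:,::-1]
cv2.imwrite("pics/s1.png",a)
b=cv2.resize(p2[230:350,150:330],None,fx=4,fy=4,interpolation=cv2.INTER_CUBIC)[:,:,::-1]
cv2.imwrite("pics/t1.png",b)
# body / finger points
for n,Q in(("scene",P),("top",P2)):
    q=Q.reshape(-1,3); q=q[(abs(q[:,0]-.45)<.2)&(abs(q[:,1]-.218)<.12)]
    for lo,hi in((.05,.075),(.075,.1),(.115,.13),(.13,.15),(.15,.18)):
        s=q[(q[:,2]>lo)&(q[:,2]<hi)]
        if len(s):print(n,lo,hi,len(s),np.percentile(s,2,axis=0).round(4),np.percentile(s,98,axis=0).round(4))
```

```text
t 1.6 p [0.4525 0.2126 0.0432] F [-0.2 -0.1  0.3] M [-0.02  0.07 -0.  ] open mm 88.1 q [-0.55  0.84  0.03  2.07 -0.11  0.24 -0.5 ]
x [ 0.997 -0.074 -0.001] z [-0.001 -0.001 -1.   ]
scene 0.05 0.075 183 [0.3982 0.1633 0.0501] [0.6472 0.2285 0.0747]
scene 0.075 0.1 119 [0.3942 0.2061 0.0757] [0.5102 0.2306 0.0989]
scene 0.115 0.13 32 [0.371  0.1877 0.1158] [0.5367 0.2523 0.1298]
scene 0.13 0.15 395 [0.3709 0.1817 0.1313] [0.5376 0.2546 0.1498]
scene 0.15 0.18 1176 [0.3595 0.1798 0.1512] [0.5437 0.2538 0.1775]
top 0.05 0.075 207 [0.606  0.1556 0.0501] [0.6488 0.2073 0.0545]
top 0.075 0.1 2 [0.4973 0.2104 0.0801] [0.4974 0.213  0.0823]
top 0.115 0.13 7 [0.3757 0.1703 0.1198] [0.5325 0.2169 0.1294]
top 0.13 0.15 244 [0.3771 0.1713 0.1342] [0.5255 0.2213 0.15  ]
top 0.15 0.18 1108 [0.3605 0.1717 0.1504] [0.5452 0.2345 0.1729]
```

View pics/s1.png

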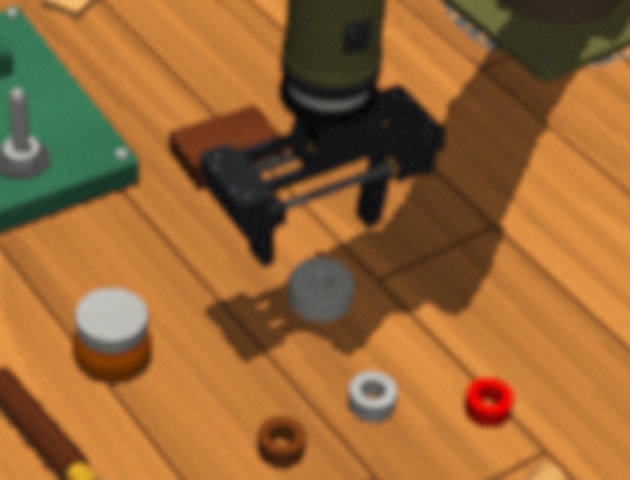

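The crop shows the open jaws straddling the big ring, at crop (320,290), with the ring slightly on the near (+y) side of the finger line. Comparing the gripper body against its known pose gives y biases of about +4 mm for the scene camera and −3 mm for the top. So I take big ring ≈ (0.450, 0.221), small ≈ (0.482, 0.336) and spindle ≈ (0.595, −0.033).

Call:
apply_moves([
  {"x": -0.002,"y": -0.006,"z": 0.012,"wx": 0,"wy": 0,"wz": -0.002,"fingers": 1},
  {"x": -0.002,"y": -0.005,"z": 0.012,"wx": 0,"wy": 0,"wz": -0.002,"fingers": 1},
  {"x": 0,"y": 0,"z": 0.018,"wx": 0,"wy": 0,"wz": 0,"fingers": 1},
  {"x": 0,"y": 0,"z": 0.002,"wx": 0,"wy": 0,"wz": 0,"fingers": 1},
])

```text
clock: 2.2
tool_pos: [0.4491, 0.2227, 0.0059]
eef_rot: [1.0, -0.03, -0.001, 0.0]
contact_force: [0.1, 0.6, -0.6]
opening: 1.002
```

```bash
python3 -c "
from plan import *
st();rows([.450,.221,.007],down(YAW),2)"
```

```text
t 2.2 p [0.4491 0.2227 0.0059] F [ 0.1  0.6 -0.6] M [-0.07  0.02 -0.03] open mm 88.2 q [-0.57  0.91  0.02  2.07 -0.11  0.16 -0.5 ]
x [ 0.998 -0.06  -0.002] z [-0.002 -0.001 -1.   ]
tot mm [ 0.9 -1.7  1.1] deg [0.1 0.1 0.1]
{'x': 0.0006, 'y': 0.001, 'z': -0.0007, 'wy': 0.0003, 'wz': 0.0002}
{'x': 0.0006, 'y': 0.001, 'z': -0.0007, 'wy': 0.0003, 'wz': 0.0002}
```

Call:
apply_moves([
  {"x": 0.001,"y": 0.002,"z": -0.002,"wx": 0,"wy": 0,"wz": 0,"fingers": 0.15},
  {"x": 0,"y": 0,"z": 0,"wx": 0,"wy": 0,"wz": 0,"fingers": 0.0},
  {"x": 0,"y": 0,"z": 0,"wx": 0,"wy": 0,"wz": 0,"fingers": 0.0},
  {"x": 0,"y": 0,"z": 0,"wx": 0,"wy": 0,"wz": 0,"fingers": 0.0},
  {"x": 0,"y": 0,"z": 0,"wx": 0,"wy": 0,"wz": 0,"fingers": 0.0},
], force=40)

```text
clock: 2.82
tool_pos: [0.4505, 0.2206, 0.0083]
eef_rot: [1.0, -0.03, -0.0, 0.0]
contact_force: [0.6, 0.7, -0.2]
opening: 0.502
```

```bash
python3 -c "
from plan import *
s=st();p=s['tool_pos'];rows([p[0],p[1],.165],down(YAW),4,0)
rows([.595,-.033,.165],down(YAW),6,0,p0=np.array([p[0],p[1],.165]))"
```

```text
t 2.83 p [0.4505 0.2206 0.0083] F [ 0.6  0.7 -0.2] M [-0.06  0.02  0.03] open mm 44.1 q [-0.56  0.9   0.02  2.07 -0.11  0.17 -0.5 ]
x [ 0.998 -0.061 -0.001] z [-0.001 -0.001 -1.   ]
tot mm [  0.    0.  156.7] deg [0. 0. 0.]
{'z': -0.049, 'fingers': 0}
{'z': -0.049, 'fingers': 0}
{'z': -0.049, 'fingers': 0}
{'z': -0.049, 'fingers': 0}
tot mm [ 144.5 -253.6    0. ] deg [0. 0. 0.]
{'x': 0.0333, 'y': 0.0509, 'fingers': 0}
{'x': 0.0333, 'y': 0.0509, 'fingers': 0}
{'x': 0.0333, 'y': 0.0509, 'fingers': 0}
{'x': 0.0333, 'y': 0.0509, 'fingers': 0}
{'x': 0.0333, 'y': 0.0509, 'fingers': 0}
{'x': 0.0333, 'y': 0.0509, 'fingers': 0}
```

The jaws went to 44 mm, which is narrower than the 54 mm ring, so the ring is not held. I'll look before moving.

Run:
```python
from plan import *
p,d,P,c=cloud("scene")
np.savez("/tmp/scene2",p=p,P=P)
cv2.imwrite("pics/s2.png",cv2.resize(p[200:340,330:490],None,fx=4,fy=4,interpolation=cv2.INTER_CUBIC)[:,:,::-1])
```

```text
(no output)
```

View pics/s2.png

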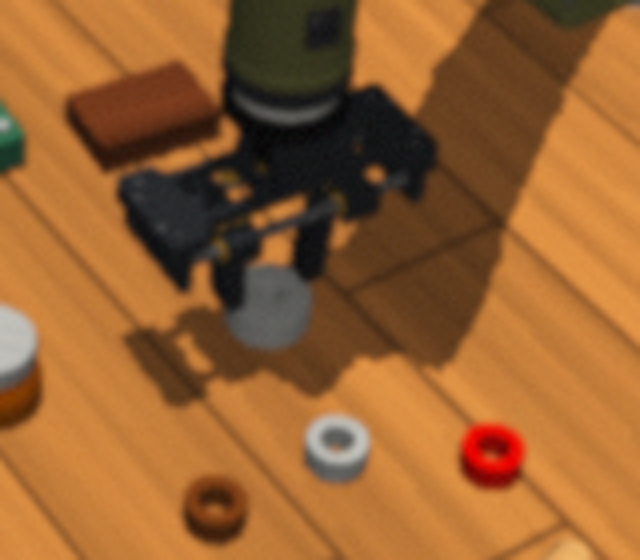

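The picture shows the ring at crop (270,305), standing out towards the camera from the closed fingers at (235,270) and (315,240). It slipped out or was missed. I'll measure it and the finger pads in the same view.

Run:
```python
from plan import *
st()
D=np.load("/tmp/scene2.npz");p=D["p"];P=D["P"];hsv=cv2.cvtColor(p,cv2.COLOR_RGB2HSV)
v,u=np.mgrid[0:480,0:640]
box=(u>380)&(u<412)&(v>258)&(v<292)
m=box&(hsv[...,1]<60)&(hsv[...,2]>75)
q=P[m]; print("ring",len(q),"px",u[m].mean(),v[m].mean(),np.nanpercentile(q,[2,50,98],axis=0).round(4).tolist())
t=q[abs(q[:,2]-.024)<.003];print("top face",len(t),t.min(0).round(4),t.max(0).round(4))
# dark finger points
f=(hsv[...,2]<45)&(u>380)&(u<415)&(v>252)&(v<285); q=P[f]; q=q[(q[:,2]>.01)&(q[:,2]<.075)]
for lo in(.01,.025,.04,.055):
    s=q[(q[:,2]>lo)&(q[:,2]<lo+.015)]
    if len(s):
        for side in(s[s[:,0]<.45],s[s[:,0]>=.45]):
            if len(side):print("finger",lo,len(side),side.min(0).round(4),np.median(side,0).round(4),side.max(0).round(4))
# fixed landmarks before/after: small ring top
D0=np.load("/tmp/scene0.npz");
for a in(D0,D,np.load("/tmp/scene1.npz")):
    h=cv2.cvtColor(a["p"],cv2.COLOR_RGB2HSV);mm=(h[...,1]<70)&(h[...,2]>70)&(u>400)&(u<428)&(v>300)&(v<325);s=a["P"][mm];s=s[abs(s[:,2]-.02)<.004];print("small",len(s),((np.percentile(s,1,axis=0)+np.percentile(s,99,axis=0))/2).round(4))
```

```text
t 2.88 p [0.4505 0.2206 0.0083] F [-0.6  0.1 -1.2] M [-0.11 -0.01  0.03] open mm 43.7 q [-0.56  0.9   0.02  2.07 -0.11  0.17 -0.5 ]
x [ 0.998 -0.061 -0.001] z [-0.001 -0.001 -1.   ]
ring 296 px 397.55405405405406 276.7094594594595 [[0.4249, 0.2031, 0.0035], [0.4476, 0.2322, 0.0217], [0.4731, 0.2497, 0.0276]]
top face 150 [0.4237 0.1985 0.0211] [0.4755 0.2521 0.0269]
finger 0.025 9 [0.4143 0.2186 0.0286] [0.4228 0.2262 0.0355] [0.4269 0.2323 0.0373]
finger 0.025 5 [0.4717 0.2235 0.0318] [0.4782 0.2281 0.0357] [0.4827 0.2301 0.0365]
finger 0.04 34 [0.4162 0.2167 0.04  ] [0.4236 0.2308 0.0486] [0.4278 0.2375 0.054 ]
finger 0.04 26 [0.4721 0.2177 0.0401] [0.4802 0.2284 0.0486] [0.4874 0.2335 0.055 ]
finger 0.055 26 [0.4141 0.22   0.0557] [0.4232 0.2316 0.0621] [0.4266 0.2373 0.0694]
finger 0.055 29 [0.4738 0.2191 0.0551] [0.4847 0.2288 0.0637] [0.4882 0.2344 0.0684]
small 120 [0.4803 0.3392 0.0199]
small 119 [0.4811 0.3395 0.0199]
small 110 [0.4803 0.3396 0.0199]
```

Run:
```python
from plan import *
v,u=np.mgrid[0:480,0:640]
for n,b in(("scene1",(365,425,235,275)),("scene2",(375,420,240,285))):
    D=np.load(f"/tmp/{n}.npz");p=D["p"];P=D["P"]
    m=(u>b[0])&(u<b[1])&(v>b[2])&(v<b[3])&(P[...,2]>.027)&(P[...,2]<.1)&(P[...,1]>.19)
    for side in(m&(P[...,0]<.45),m&(P[...,0]>=.45)):
        q=P[side]; i=np.argsort(q[:,2])[:6]; print(n,q[i].round(3).tolist())
D=np.load("/tmp/scene2.npz")
for r in range(258,290,2): print(r," ".join("%3d"%(1000*z) for z in D["P"][r,378:422:2,2])," | "," ".join("%3d"%x for x in D["p"][r,378:422:2].mean(-1)))
```

```text
scene1 [[0.433, 0.221, 0.027], [0.44, 0.23, 0.027], [0.449, 0.204, 0.027], [0.444, 0.211, 0.028], [0.438, 0.215, 0.028], [0.445, 0.203, 0.028]]
scene1 [[0.463, 0.212, 0.027], [0.453, 0.202, 0.028], [0.465, 0.219, 0.028], [0.467, 0.218, 0.028], [0.458, 0.212, 0.029], [0.454, 0.216, 0.029]]
scene2 [[0.439, 0.242, 0.027], [0.442, 0.212, 0.027], [0.427, 0.234, 0.027], [0.439, 0.238, 0.027], [0.437, 0.24, 0.027], [0.423, 0.216, 0.028]]
scene2 [[0.46, 0.234, 0.028], [0.453, 0.21, 0.028], [0.474, 0.228, 0.03], [0.471, 0.227, 0.031], [0.472, 0.224, 0.032], [0.481, 0.233, 0.034]]
258 141 131 137 114 114 117 115 114 116 109 109 108   6  60  69  73  71  69   5   0  -2   0  |   41  41  29  37  32  35  37  41  47  64  85  95  92  44  16  19  19  56 119 113  76  60
260 134 133 131 111 113 116 117 115 115   2   0  -2   0  58  59  68  64  63  -1   0  -2   1  |   32  29  36  64  51  41  38  34  39 104 131 129  95  27  14  17  22  71 117  94  57  60
262 131 126 109 113 111 114 113 113 109  -4  -1  -1  -1  45  52  61  62  57   1  -1  -4   4  |   27  37  59  74  62  27  25  19  40 117 136 135  99  23  16  19  21  59  77  66  62  58
264 125 106 111 107 109 111 108 102  95   0   2   1  -1  41  48  50  49   2   4  -1   3  -5  |   39  59  59  49  46  22  22  37  75 125 131 131  88  19  17  20  26  60  70  65  61  59
266 113   2  55  67  99 101 100   0  25  26  24   0  -1  36  45  47  43   0  -1   0  -3   1  |   71 110  71  22  21  21  30  77 102 103 100  99  66  18  16  18  32  63  68  71  64  62
268 107  -2   3  64  66  66  61  26  26  25  23  24  23  32  40  35  38   0   1  -1   0   5  |   97 127  77  19  20  19  34  84  89  91  89  91  83  48  17  22  36  59  68  72  70  65Traceback (most recent call last):
  File "<stdin>", line 9, in <module>
  File "<stdin>", line 9, in <genexpr>
ValueError: cannot convert float NaN to integer
```

Run:
```python
from plan import *
D=np.load("/tmp/scene2.npz")
Z=np.nan_to_num(D["P"][...,2],nan=.999)
for r in range(266,284,1): print(r," ".join("%3d"%(1000*z) for z in Z[r,382:418:2])," | "," ".join("%3d"%x for x in D["p"][r,382:418:2].mean(-1)))
D=np.load("/tmp/scene1.npz");Z=np.nan_to_num(D["P"][...,2],nan=.999)
print()
for r in range(248,272,2): print(r," ".join("%3d"%(1000*z) for z in Z[r,366:424:2])," | "," ".join("%3d"%x for x in D["p"][r,366:424:2].mean(-1)))
```

```text
266  55  67  99 101 100   0  25  26  24   0  -1  36  45  47  43   0  -1   0  |   71  22  21  21  30  77 102 103 100  99  66  18  16  18  32  63  68  71
267  60  64  97 100  66  23  17  22  24  28  26  34  42  44  37  -1  -1   0  |   77  17  19  24  34  85  93  91  90  91  72  32  17  18  33  61  70  70
268   3  64  66  66  61  26  26  25  23  24  23  32  40  35  38   0   1  -1  |   77  19  20  19  34  84  89  91  89  91  83  48  17  22  36  59  68  72
269   1  61  64  62  59  22  23  27  23  26  20 999  28  30  31   0   2  -1  |   76  18  19  21  39  83  91  93  91  92  88  67  30  33  48  50  66  69
270   2  51  61  62  54  28  21  25  20  23  24  28  31  30   1   0   5   1  |   80  21  21  19  39  85  92  96  93  90  90  79  53  53  58  52  58  70
271   0  50  60  54  48  21  20  24  23  23  26  25  15  -2   0   0   0   1  |   90  20  19  18  37  84  91  94  93  90  91  85  74  64  65  58  52  61
272  -1  46  57  51  48  26  20  18  16  17  22  22  27   4   0  -1   0   2  |   99  28  17  24  34  83  90  92  92  84  88  89  84  69  67  61  50  52
273  -4  41  53  55  44  25  18  12 
[... 3816 characters left out ...]
  -2  78  74  76   0   4  -3  -2  -3   0  25  23  22   0   0   0   2   0   1  -2   0   0   1   0  -1  |  123 119 118 118 102  47  25  51 116 126 132 136 129 106  91  84  81  78  74  69  61  52  58  68  68  70  64  60  61
268   4   0  -1   0  -3  71  70  65   0   0   4   2  27  27  23  19  24  23  25   6   2   0  -2   0   5   1  -1   0  -3  |  122 118 119 118 118  95  67  96 128 127 125 118  98  91  87  91  88  87  87  79  68  62  50  59  67  71  70  64  61
270  -4   0   0  -1   0   0   1   0   0   1  -1  22  21  17  22  20  22  23  19  30  22   4   1   0   3  -1   0   1  -1  |  126 119 119 117 119 121 119 127 132 134 118  98  90  91  93  96  91  89  92  89  78  68  62  50  58  68  66  57  49
```

The depth shows the fingertips at z≈0.030 while the state reports 0.008, and ≈0.065 against 0.043 earlier. So the real tips are about 21 mm higher than the reading, and the jaws closed just above the ring, which has not moved. In the scene view the fingers and ring agree laterally to about 1–2 mm. I'll open and descend slowly, watching the force.

Call:
apply_moves([
  {"x": 0,"y": 0,"z": -0.005,"wx": 0,"wy": 0,"wz": 0,"fingers": 1},
  {"x": 0,"y": 0,"z": 0,"wx": 0,"wy": 0,"wz": 0,"fingers": 1},
  {"x": 0,"y": 0,"z": 0,"wx": 0,"wy": 0,"wz": 0,"fingers": 1},
  {"x": 0,"y": 0,"z": 0.015,"wx": 0,"wy": 0,"wz": 0,"fingers": 1},
  {"x": 0,"y": 0,"z": 0.01,"wx": 0,"wy": 0,"wz": 0,"fingers": 1},
  {"x": 0,"y": 0,"z": 0.003,"wx": 0,"wy": 0,"wz": 0,"fingers": 1},
])

```text
clock: 3.62
tool_pos: [0.4504, 0.2207, -0.0115]
eef_rot: [1.0, -0.03, -0.0, 0.0]
contact_force: [0.0, -0.5, 0.3]
opening: 1.002
```

Run:
```python
from plan import *
st()
p,d,P,c=cloud("scene")
np.savez("/tmp/scene3",p=p,P=P)
Z=np.nan_to_num(P[...,2],nan=.999)
for r in range(258,290,2): print(r," ".join("%3d"%(1000*z) for z in Z[r,372:424:2])," | "," ".join("%3d"%x for x in p[r,372:424:2].mean(-1)))
```

```text
t 3.62 p [ 0.4504  0.2207 -0.0115] F [ 0.  -0.5  0.3] M [-0.07  0.08  0.01] open mm 88.2 q [-0.56  0.94  0.02  2.07 -0.11  0.13 -0.5 ]
x [ 0.998 -0.06  -0.001] z [-0.001 -0.001 -1.   ]
258 117 114 117 119   0   3 114 116 115 119 111 110 106   0   4   3  -5  90  93  88  86  89  58  58  58  78  |   42  42  40  62 106  91  69  44  33  33  44  73 101 118 105 113 107  85  63  55  46  31  27  21  37  44
260 119 114 117 119 116 116 115 111 107 108   2  -3 999  -3  -1  95  93  89  90   1  50  55  53  49  49   1  |   42  42  44  43  46  38  31  38  61  95 117 128 128 114  83  63  58  74 100  72  21  18  18  23  50  57
262 115 116 114 112 115 113 105 101   3   0  -1  -1  89  94  92  90  82  -2   1  36  42  55  44  47   0  -1  |   45  42  42  40  40  33  64 106 130 133 123 103  75  66  68  88  94 112 129  73  15  17  15  27  53  58
264 116 119 112 116 115  96  96   0   0   1  87  91  86  84   1  -1   0   2  -1  21  32  40  35  37   1   2  |   46  57  46  42  39  38  78 122 115  98  78  64  66  99 121 129 117  81  74  37  14  17  18  32  58  60
266 114 118 116 115 110  98  98  94  94  89  90  84
[... 1840 characters left out ...]
  98  95  91  83  72  71  67  70  70  67  69  65  61
284  -3   4   1  18  22  15   4  -4   2   7   8  13  11  14   8  10   4   2  -4   0  -2   0   0  -1   2   0  |   65  64  53  29  24  31  53  56  65  81  92  96  93  94  93  89  79  68  70  71  70  71  70  67  66  65
286   0  -1  -1   4  14   0   0   0   1  -4   0   7   7   5   4   0  -2   1  -2   0   0  -2   0   0   2   0  |   63  63  62  53  46  51  58  63  55  63  76  85  87  88  85  76  66  62  65  67  73  71  71  70  68  68
288   0  -3   2   0   4   0   0   2   1   0   0   3  -1   1   3   1  -3   0  -1   0   2   2   2  -3   2  -3  |   56  62  64  64  65  88  86  77  58  57  59  61  66  69  66  66  62  61  65  67  67  71  68  73  70  70
```

Fingertips are now at ≈0.011, either side of the ring. I'll go a little lower and close.

Call:
apply_moves([
  {"x": 0,"y": 0,"z": 0.004,"wx": 0,"wy": 0,"wz": 0,"fingers": 0.0},
  {"x": 0,"y": 0,"z": 0,"wx": 0,"wy": 0,"wz": 0,"fingers": 0.0},
  {"x": 0,"y": 0,"z": 0,"wx": 0,"wy": 0,"wz": 0,"fingers": 0.0},
  {"x": 0,"y": 0,"z": 0,"wx": 0,"wy": 0,"wz": 0,"fingers": 0.0},
  {"x": 0,"y": 0,"z": 0,"wx": 0,"wy": 0,"wz": 0,"fingers": 0.0},
], force=40)

```text
clock: 4.3
tool_pos: [0.4499, 0.2205, -0.015]
eef_rot: [1.0, -0.03, -0.001, 0.0]
contact_force: [0.1, -0.1, -1.5]
opening: 0.608
```

```bash
python3 -c "
from plan import *
s=st();p=s['tool_pos']
rows([p[0],p[1],.11],down(YAW),3,0)
print(R.from_quat(s['eef_rot']).inv().apply([.595,-.033,.11]-np.array([p[0],p[1],.11]))/.8)"
```

```text
t 4.3 p [ 0.4499  0.2205 -0.015 ] F [ 0.1 -0.1 -1.5] M [-0.04 -0.    0.01] open mm 53.5 q [-0.56  0.95  0.02  2.07 -0.11  0.12 -0.5 ]
x [ 0.998 -0.06  -0.002] z [-0.002 -0.001 -1.   ]
tot mm [  0.   0. 125.] deg [0.1 0.1 0. ]
{'z': -0.0521, 'fingers': 0}
{'z': -0.0521, 'fingers': 0}
{'z': -0.0521, 'fingers': 0}
[ 2.00154678e-01  3.05417638e-01 -3.63776453e-05]
```

The opening is 53.5 mm, so the big ring is gripped. Next I lift and carry it above the spindle.

Call:
apply_moves([
  {"x": 0,"y": 0,"z": -0.04,"wx": 0,"wy": 0,"wz": 0,"fingers": 0},
  {"x": 0,"y": 0,"z": -0.055,"wx": 0,"wy": 0,"wz": 0,"fingers": 0},
  {"x": 0,"y": 0,"z": -0.055,"wx": 0,"wy": 0,"wz": 0,"fingers": 0},
  {"x": 0.034,"y": 0.05,"z": -0.01,"wx": 0,"wy": 0,"wz": 0,"fingers": 0},
  {"x": 0.04,"y": 0.06,"z": 0,"wx": 0,"wy": 0,"wz": 0,"fingers": 0},
  {"x": 0.04,"y": 0.06,"z": 0,"wx": 0,"wy": 0,"wz": 0,"fingers": 0},
  {"x": 0.04,"y": 0.06,"z": 0,"wx": 0,"wy": 0,"wz": 0,"fingers": 0},
  {"x": 0.035,"y": 0.05,"z": 0,"wx": 0,"wy": 0,"wz": 0,"fingers": 0},
])

```text
clock: 5.3
tool_pos: [0.5893, -0.0116, 0.1144]
eef_rot: [1.0, -0.023, -0.003, -0.0]
contact_force: [2.0, 1.1, -4.0]
opening: 0.607
```

```bash
python3 -c "
from plan import *
s=st();rows([.595,-.033,.112],down(YAW),2,0)"
```

```text
t 5.3 p [ 0.5893 -0.0116  0.1144] F [ 2.   1.1 -4. ] M [-0.    0.01  0.02] open mm 53.4 q [-0.05  0.78 -0.01  1.77  0.01  0.6  -0.12]
x [ 0.999 -0.047 -0.006] z [-0.006  0.001 -1.   ]
tot mm [  5.7 -21.4  -2.4] deg [-0.   0.4  0.8]
{'x': 0.0042, 'y': 0.0132, 'z': 0.0015, 'wy': 0.001, 'wz': 0.0023, 'fingers': 0}
{'x': 0.0043, 'y': 0.0131, 'z': 0.0015, 'wy': 0.001, 'wz': 0.0023, 'fingers': 0}
```

Call:
apply_moves([
  {"x": 0.004,"y": 0.013,"z": 0.0015,"wx": 0,"wy": 0.001,"wz": 0.002,"fingers": 0},
  {"x": 0.003,"y": 0.012,"z": 0.0,"wx": 0,"wy": 0.001,"wz": 0.002,"fingers": 0},
  {"x": 0,"y": 0,"z": 0,"wx": 0,"wy": 0,"wz": 0,"fingers": 0},
])

```text
clock: 5.68
tool_pos: [0.5933, -0.0374, 0.1119]
eef_rot: [0.999, -0.033, -0.001, 0.001]
contact_force: [0.1, 0.5, -3.9]
opening: 0.609
```

Run:
```python
from plan import *
st()
p,d,P,c=cloud("scene");np.savez("/tmp/scene4",p=p,P=P)
cv2.imwrite("pics/s4.png",cv2.resize(p[140:280,220:380],None,fx=5,fy=4.3,interpolation=cv2.INTER_CUBIC)[:,:,::-1])
hsv=cv2.cvtColor(p,cv2.COLOR_RGB2HSV)
v,u=np.mgrid[0:480,0:640]
m=(hsv[...,1]<70)&(hsv[...,2]>60)&(u>260)&(u<340)&(v>150)&(v<260)
q=P[m];q=q[(q[:,2]>.12)&(q[:,2]<.16)&(abs(q[:,0]-.595)<.05)&(abs(q[:,1]+.033)<.06)]
print(len(q),np.percentile(q,[1,50,99],axis=0).round(4))
t=q[q[:,2]>np.percentile(q[:,2],50)];print("upper",((np.percentile(t,2,axis=0)+np.percentile(t,98,axis=0))/2).round(4))
q=P[m];q=q[(q[:,2]>.05)&(q[:,2]<.118)&(abs(q[:,0]-.595)<.03)&(abs(q[:,1]+.033)<.03)]
print("shaft",len(q),np.percentile(q,[1,50,99],axis=0).round(4) if len(q) else 0)
```

```text
t 5.67 p [ 0.5933 -0.0374  0.1119] F [ 0.1  0.5 -3.9] M [ 0.01  0.07 -0.02] open mm 53.6 q [-0.01  0.79 -0.01  1.76  0.02  0.6  -0.1 ]
x [ 0.998 -0.067 -0.001] z [-0.001 -0.002 -1.   ]
323 [[ 0.5666 -0.0579  0.1276]
 [ 0.5929 -0.0253  0.1485]
 [ 0.618  -0.0067  0.1547]]
upper [ 0.5912 -0.0331  0.1517]
shaft 103 [[ 0.5866 -0.0376  0.0515]
 [ 0.595  -0.028   0.0829]
 [ 0.6014 -0.0227  0.1105]]
```

View pics/s4.png

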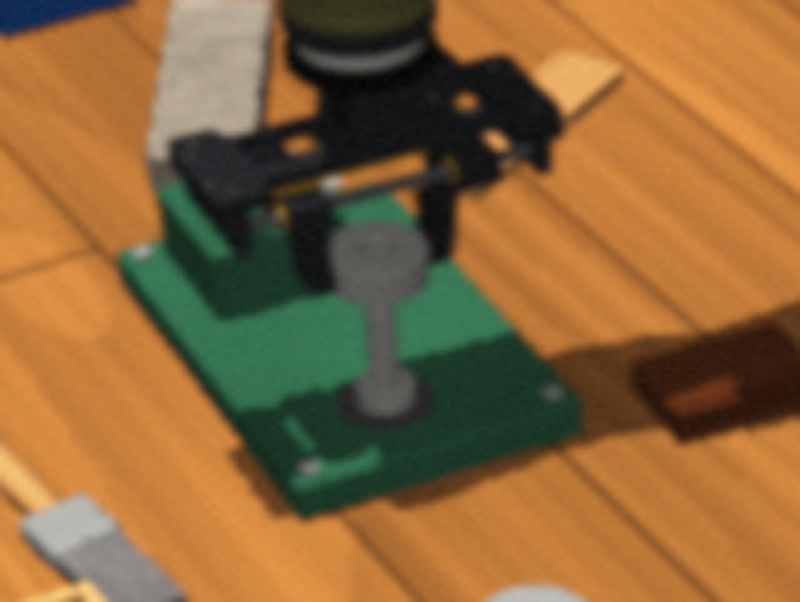

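The ring at crop (380,262) is held level, directly over the shaft (382,340). By depth its axis and the spindle's agree to about 1–2 mm in the same view, so I lower it.

Call:
apply_moves([
  {"x": 0,"y": 0,"z": 0.012,"wx": 0,"wy": 0,"wz": 0,"fingers": 0},
  {"x": 0,"y": 0,"z": 0.012,"wx": 0,"wy": 0,"wz": 0,"fingers": 0},
  {"x": 0,"y": 0,"z": 0.012,"wx": 0,"wy": 0,"wz": 0,"fingers": 0},
  {"x": 0,"y": 0,"z": 0.01,"wx": 0,"wy": 0,"wz": 0,"fingers": 0},
])

```text
clock: 6.22
tool_pos: [0.5941, -0.0335, 0.0736]
eef_rot: [1.0, -0.03, 0.001, 0.0]
contact_force: [1.4, -1.6, -2.4]
opening: 0.609
```

```bash
python3 -c "
from plan import *
s=st()"
```

```text
t 6.22 p [ 0.5941 -0.0335  0.0736] F [ 1.4 -1.6 -2.4] M [-0.39 -0.04  0.03] open mm 53.6 q [-0.01  0.85 -0.01  1.78  0.02  0.52 -0.1 ]
x [ 0.998 -0.06   0.001] z [ 0.001 -0.001 -1.   ]
```

The ring is threaded about 20 mm over the shaft. Continuing down with a small y easing.

Call:
apply_moves([
  {"x": -0.001,"y": 0.0015,"z": 0.012,"wx": 0,"wy": 0,"wz": 0,"fingers": 0},
  {"x": 0,"y": 0,"z": 0.013,"wx": 0,"wy": 0,"wz": 0,"fingers": 0},
  {"x": 0,"y": 0,"z": 0.013,"wx": 0,"wy": 0,"wz": 0,"fingers": 0},
  {"x": 0,"y": 0,"z": 0.009,"wx": 0,"wy": 0,"wz": 0,"fingers": 0},
  {"x": 0,"y": 0,"z": 0,"wx": 0,"wy": 0,"wz": 0,"fingers": 0},
])

```text
clock: 6.85
tool_pos: [0.5933, -0.0341, 0.032]
eef_rot: [1.0, -0.03, 0.0, -0.0]
contact_force: [2.0, -0.7, -4.7]
opening: 0.608
```

```bash
python3 -c "
from plan import *
s=st()"
```

```text
t 6.85 p [ 0.5933 -0.0341  0.032 ] F [ 2.  -0.7 -4.7] M [-0.29 -0.27 -0.02] open mm 53.5 q [-0.01  0.91 -0.01  1.79  0.02  0.44 -0.1 ]
x [ 0.998 -0.06   0.001] z [ 0.001  0.    -1.   ]
```

Call:
apply_moves([
  {"x": 0,"y": 0,"z": 0,"wx": 0,"wy": 0,"wz": 0,"fingers": 0.6},
  {"x": 0,"y": 0,"z": 0,"wx": 0,"wy": 0,"wz": 0,"fingers": 0.6},
  {"x": 0,"y": 0,"z": 0,"wx": 0,"wy": 0,"wz": 0,"fingers": 0.6},
  {"x": 0,"y": 0,"z": -0.03,"wx": 0,"wy": 0,"wz": 0,"fingers": 0.6},
  {"x": 0,"y": 0,"z": -0.05,"wx": 0,"wy": 0,"wz": 0,"fingers": 0.6},
  {"x": 0,"y": 0,"z": -0.04,"wx": 0,"wy": 0,"wz": 0,"fingers": 0.6},
])

```text
clock: 7.6
tool_pos: [0.5908, -0.0322, 0.13]
eef_rot: [1.0, -0.029, -0.003, -0.001]
contact_force: [0.7, 0.1, 0.6]
opening: 0.799
```

Run:
```python
from plan import *
s=st()
p,d,P,c=cloud("scene")
q=P.reshape(-1,3);q=q[(abs(q[:,0]-.595)<.04)&(abs(q[:,1]+.03)<.04)&(q[:,2]>.055)&(q[:,2]<.08)]
print(len(q),np.percentile(q,[2,50,98],axis=0).round(4)); t=q[q[:,2]>.067]; print(len(t),np.percentile(t,[2,50,98],axis=0).round(4))
pp=s["tool_pos"]
rows([.481,.335,.1],down(YAW),7,1)
```

```text
t 7.6 p [ 0.5908 -0.0322  0.13  ] F [0.7 0.1 0.6] M [-0.04  0.02 -0.05] open mm 70.4 q [-0.01  0.76 -0.02  1.75  0.01  0.64 -0.09]
x [ 0.998 -0.059 -0.006] z [-0.005  0.002 -1.   ]
261 [[ 0.5669 -0.0539  0.0554]
 [ 0.5966 -0.0234  0.0681]
 [ 0.6175 -0.0049  0.0776]]
163 [[ 0.5669 -0.0537  0.0671]
 [ 0.5966 -0.0263  0.0702]
 [ 0.6174 -0.0054  0.0781]]
tot mm [-112.2  367.3  -33.9] deg [-0.1 -0.1  0.1]
{'x': -0.0239, 'y': -0.0643, 'z': 0.0062, 'fingers': 1}
{'x': -0.0239, 'y': -0.0643, 'z': 0.0062, 'fingers': 1}
{'x': -0.0239, 'y': -0.0643, 'z': 0.0061, 'fingers': 1}
{'x': -0.0239, 'y': -0.0643, 'z': 0.0061, 'fingers': 1}
{'x': -0.024, 'y': -0.0643, 'z': 0.0061, 'fingers': 1}
{'x': -0.024, 'y': -0.0643, 'z': 0.0061, 'fingers': 1}
{'x': -0.024, 'y': -0.0643, 'z': 0.0061, 'fingers': 1}
```

The big ring's top face is at 0.070, so it is seated on the shoulder. I'll move over the small ring with the jaws only partly open so they clear the brown ring.

Call:
apply_moves([
  {"x": -0.024,"y": -0.064,"z": 0.006,"wx": 0,"wy": 0,"wz": 0,"fingers": 0.3},
  {"x": -0.024,"y": -0.064,"z": 0.006,"wx": 0,"wy": 0,"wz": 0,"fingers": 0.3},
  {"x": -0.024,"y": -0.064,"z": 0.006,"wx": 0,"wy": 0,"wz": 0,"fingers": 0.3},
  {"x": -0.024,"y": -0.064,"z": 0.006,"wx": 0,"wy": 0,"wz": 0,"fingers": 0.3},
  {"x": -0.024,"y": -0.064,"z": 0.006,"wx": 0,"wy": 0,"wz": 0,"fingers": 0.3},
  {"x": -0.024,"y": -0.064,"z": 0.006,"wx": 0,"wy": 0,"wz": 0,"fingers": 0.3},
  {"x": -0.024,"y": -0.064,"z": 0.01,"wx": 0,"wy": 0,"wz": 0,"fingers": 0.3},
  {"x": 0,"y": 0,"z": 0.0,"wx": 0,"wy": 0,"wz": 0,"fingers": 0.3},
])

```text
clock: 8.65
tool_pos: [0.4804, 0.3462, 0.0996]
eef_rot: [1.0, -0.031, 0.005, -0.003]
contact_force: [-0.4, -0.6, -0.5]
opening: 0.647
```

Run:
```python
from plan import *
s=st()
rows([.481,.335,.02],down(YAW),4,.3)
```

```text
t 8.65 p [0.4804 0.3462 0.0996] F [-0.4 -0.6 -0.5] M [-0.06  0.14  0.01] open mm 57.0 q [-0.75  0.8   0.08  1.79 -0.11  0.54 -0.66]
x [ 0.998 -0.061  0.01 ] z [ 0.01   0.006 -1.   ]
tot mm [  0.6 -11.2 -79.6] deg [-0.4 -0.6 -0. ]
{'y': 0.0037, 'z': 0.0249, 'wx': -0.0006, 'wy': -0.0008, 'fingers': 0.3}
{'x': 0.0002, 'y': 0.0036, 'z': 0.0249, 'wx': -0.0006, 'wy': -0.0008, 'fingers': 0.3}
{'x': 0.0003, 'y': 0.0036, 'z': 0.0249, 'wx': -0.0006, 'wy': -0.0008, 'fingers': 0.3}
{'x': 0.0003, 'y': 0.0035, 'z': 0.0249, 'wx': -0.0006, 'wy': -0.0008, 'fingers': 0.3}
```

Call:
apply_moves([
  {"x": 0,"y": 0.0045,"z": 0.023,"wx": -0.001,"wy": -0.001,"wz": 0,"fingers": 0.3},
  {"x": 0,"y": 0.004,"z": 0.023,"wx": -0.001,"wy": -0.001,"wz": 0,"fingers": 0.3},
  {"x": 0,"y": 0.0035,"z": 0.023,"wx": 0,"wy": -0.001,"wz": 0,"fingers": 0.3},
  {"x": 0,"y": 0.002,"z": 0.02,"wx": 0,"wy": 0,"wz": 0,"fingers": 0.3},
  {"x": 0,"y": 0,"z": 0,"wx": 0,"wy": 0,"wz": 0,"fingers": 0.3},
])

```text
clock: 9.28
tool_pos: [0.4814, 0.328, 0.0225]
eef_rot: [0.999, -0.034, -0.001, 0.002]
contact_force: [0.4, -0.3, -1.0]
opening: 0.655
```

Run:
```python
from plan import *
s=st()
p,d,P,c=cloud("scene")
v,u=np.mgrid[0:480,0:640]; hsv=cv2.cvtColor(p,cv2.COLOR_RGB2HSV)
m=(u>380)&(u<450)&(v>270)&(v<320)&(hsv[...,2]<60)
q=P[m];q=q[(q[:,2]>.03)&(q[:,2]<.08)&(abs(q[:,1]-.34)<.05)]
for a in(q[q[:,0]<.48],q[q[:,0]>.48]):print(len(a),np.percentile(a,[3,50,97],axis=0).round(4).tolist())
mm=(hsv[...,1]<70)&(hsv[...,2]>60)&(u>400)&(u<428)&(v>298)&(v<325);a=P[mm];a=a[abs(a[:,2]-.02)<.004];print("small",len(a),((np.percentile(a,1,axis=0)+np.percentile(a,99,axis=0))/2).round(4))
rows([.481,.335,-.019],down(YAW),3,.3)
```

```text
t 9.28 p [0.4814 0.328  0.0225] F [ 0.4 -0.3 -1. ] M [-0.09  0.1   0.03] open mm 57.7 q [-0.71  0.92  0.06  1.83 -0.12  0.4  -0.64]
x [ 0.998 -0.068 -0.001] z [-0.001 -0.004 -1.   ]
93 [[0.4381, 0.3235, 0.0477], [0.4478, 0.3383, 0.0639], [0.4521, 0.3431, 0.0792]]
60 [[0.5093, 0.3221, 0.048], [0.5206, 0.3351, 0.0636], [0.5258, 0.3384, 0.0787]]
small 110 [0.4802 0.339  0.02  ]
tot mm [ -0.9   6.6 -42.2] deg [ 0.2  0.  -0.4]
{'x': -0.0006, 'y': -0.0028, 'z': 0.0176, 'wx': 0.0004, 'wz': -0.0008, 'fingers': 0.3}
{'x': -0.0006, 'y': -0.0028, 'z': 0.0176, 'wx': 0.0004, 'wz': -0.0008, 'fingers': 0.3}
{'x': -0.0006, 'y': -0.0027, 'z': 0.0176, 'wx': 0.0004, 'wz': -0.0008, 'fingers': 0.3}
```

Call:
apply_moves([
  {"x": 0,"y": -0.004,"z": 0.015,"wx": 0,"wy": 0,"wz": -0.001,"fingers": 0.3},
  {"x": 0,"y": -0.003,"z": 0.016,"wx": 0,"wy": 0,"wz": -0.001,"fingers": 0.3},
  {"x": 0,"y": 0,"z": 0.012,"wx": 0,"wy": 0,"wz": 0,"fingers": 0.3},
  {"x": 0,"y": 0,"z": 0.005,"wx": 0,"wy": 0,"wz": 0,"fingers": 0.3},
  {"x": 0,"y": 0,"z": 0,"wx": 0,"wy": 0,"wz": 0,"fingers": 0.3},
])

```text
clock: 9.95
tool_pos: [0.483, 0.3356, -0.017]
eef_rot: [1.0, -0.03, 0.001, 0.001]
contact_force: [-0.2, 0.1, 0.5]
opening: 0.649
```

```bash
python3 -c "
from plan import *
s=st()
rows([.481,.335,-.018],down(YAW),1,.3)"
```

```text
t 9.95 p [ 0.483   0.3356 -0.017 ] F [-0.2  0.1  0.5] M [-0.08  0.02 -0.02] open mm 57.1 q [-0.72  0.99  0.05  1.81 -0.12  0.34 -0.64]
x [ 0.998 -0.061  0.002] z [ 0.002 -0.002 -1.   ]
tot mm [-2.  -0.6 -1. ] deg [ 0.1 -0.1  0. ]
{'x': -0.0024, 'y': 0.0009, 'z': 0.0012, 'wx': 0.0006, 'wy': -0.0005, 'fingers': 0.3}
```

Call:
apply_moves([
  {"x": -0.002,"y": 0,"z": 0.001,"wx": 0,"wy": 0,"wz": 0,"fingers": -0.4},
  {"x": 0,"y": 0,"z": 0,"wx": 0,"wy": 0,"wz": 0,"fingers": -0.4},
  {"x": 0,"y": 0,"z": 0,"wx": 0,"wy": 0,"wz": 0,"fingers": -0.4},
  {"x": 0,"y": 0,"z": 0,"wx": 0,"wy": 0,"wz": 0,"fingers": -0.4},
], force=30)

```text
clock: 10.45
tool_pos: [0.4816, 0.3358, -0.0172]
eef_rot: [1.0, -0.03, 0.001, 0.001]
contact_force: [1.2, -0.2, -1.0]
opening: 0.411
```

```bash
python3 -c "
from plan import *
s=st()"
```

```text
t 10.45 p [ 0.4816  0.3358 -0.0172] F [ 1.2 -0.2 -1. ] M [-0.03  0.11 -0.04] open mm 36.2 q [-0.72  0.99  0.05  1.82 -0.12  0.33 -0.64]
x [ 0.998 -0.061  0.002] z [ 0.002 -0.001 -1.   ]
```

The opening reads 36.2 mm where 38 is expected. I'll lift a little and look.

Call:
apply_moves([
  {"x": 0,"y": 0,"z": 0,"wx": 0,"wy": 0,"wz": 0,"fingers": -0.4},
  {"x": 0,"y": 0,"z": -0.02,"wx": 0,"wy": 0,"wz": 0,"fingers": -0.4},
  {"x": 0,"y": 0,"z": -0.03,"wx": 0,"wy": 0,"wz": 0,"fingers": -0.4},
  {"x": 0,"y": 0,"z": 0,"wx": 0,"wy": 0,"wz": 0,"fingers": -0.4},
])

```text
clock: 10.95
tool_pos: [0.4818, 0.3359, 0.0254]
eef_rot: [1.0, -0.03, 0.002, 0.0]
contact_force: [-0.4, -0.7, -0.8]
opening: 0.417
```

Run:
```python
from plan import *
st()
p,d,P,c=cloud("scene");np.savez("/tmp/scene5",p=p,P=P)
cv2.imwrite("pics/s5.png",cv2.resize(p[220:340,340:480],None,fx=5,fy=5,interpolation=cv2.INTER_CUBIC)[:,:,::-1])
```

```text
t 10.95 p [0.4818 0.3359 0.0254] F [-0.4 -0.7 -0.8] M [-0.01 -0.    0.  ] open mm 36.7 q [-0.72  0.92  0.06  1.82 -0.12  0.41 -0.64]
x [ 0.998 -0.061  0.003] z [ 0.003 -0.001 -1.   ]
```

View pics/s5.png

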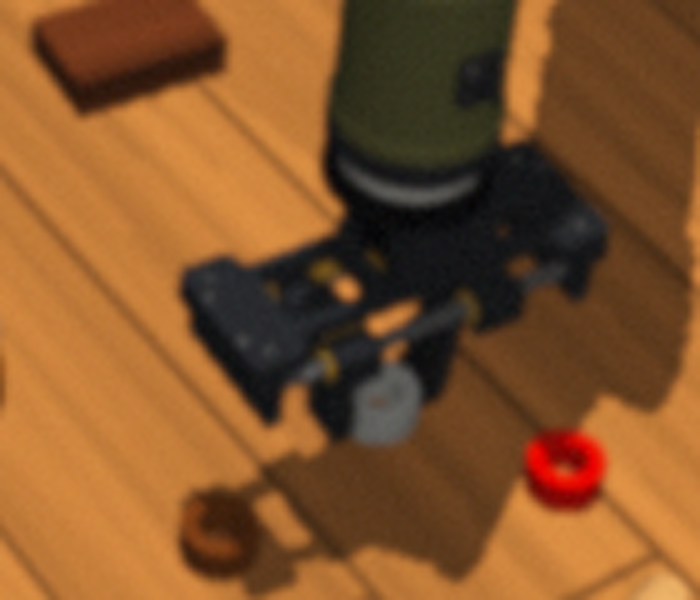

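Run:
```python
from plan import *
s=st()
D=np.load("/tmp/scene5.npz");p=D["p"];P=D["P"];v,u=np.mgrid[0:480,0:640];hsv=cv2.cvtColor(p,cv2.COLOR_RGB2HSV)
m=(u>405)&(u<430)&(v>285)&(v<312)&(hsv[...,1]<60)&(hsv[...,2]>72)&(P[...,1]>.3)
q=P[m];print("ring",len(q),np.nanpercentile(q,[2,50,98],axis=0).round(4).tolist(), u[m].min(),u[m].max(),v[m].min(),v[m].max())
Z=np.nan_to_num(P,nan=.999)
for r in range(288,312,2): print(r," ".join("%3d/%3d"%(1000*z[2],1000*z[1]) for z in Z[r,402:430:2])," | "," ".join("%3d"%x for x in p[r,402:430:2].mean(-1)))
```

```text
t 11.0 p [0.4811 0.3355 0.0245] F [-0.5  0.5 -1.2] M [-0.11  0.08 -0.02] open mm 36.3 q [-0.72  0.92  0.06  1.82 -0.12  0.41 -0.64]
x [ 0.998 -0.061  0.002] z [ 0.001 -0.002 -1.   ]
ring 148 [[0.4623, 0.3283, 0.0434], [0.4786, 0.3483, 0.0591], [0.4978, 0.358, 0.0683]] 411 423 293 308
288 145/356 136/351 130/350 136/357 134/357 134/359 132/360 127/359 127/362 125/363  75/330  87/341  91/346  90/348  |   24  31  29  28  33  40  40  46  70  73  30  18  18  16
290 123/345 131/353 132/356 134/360 135/362 136/365 133/366 135/370   4/282   0/282  68/331  84/344  84/347  81/347  |   30  61  48  41  41  41  35  61 102  61  21  14  17  19
292 117/346 130/357 132/361 132/363 135/367 131/367 132/370 127/369   4/287  60/328  69/336  72/341  79/348  70/344  |   56  76  72  36  30  27  24  62  91  49  19  13  16  22
294 127/357 123/357 128/363 133/369 126/366 128/370 120/367 119/368  64/333  63/335  61/336  64/340  72/348  68/348  |   82  68  68  26  22  21  27  67  92  86  57  18  19  22
296  81/331  86/336 121/363 121/365 121/367 115/366 116/368  56/330  64/338  59/337  60/340  59/342  61/346  58
[... 596 characters left out ...]
  -6/291  58/337  64/344  62/345  58/344  56/345  60/350  56/350  60/355  59/357  54/356   0/323   0/326   2/330  |   99  39  18  18  45  86  94  99  96  94  79  64  67  69
306  -4/298  -4/300  62/347  55/345  47/342  51/347  51/349  58/357  56/357  52/357  46/355   1/330   0/331   1/334  |  118  83  29  23  56  91  96  96  94  85  72  62  66  67
308   0/306   0/308  50/344  42/341  -1/315  40/345  44/350  48/355  43/354  -3/326 999/999   2/335  -1/335   0/339  |  122 100  47  45  60  77  82  85  85  75  60  62  62  63
310   1/312   0/313   0/317   2/320   4/324  -3/321   1/327  -1/328   0/332   0/333  -1/335   0/339  -4/338   0/344  |  103  76  58  57  55  59  60  64  66  68  67  62  62  63
```

The small ring is held level and centred: its centre is +4 mm in y from the tool in this camera, the same bias as before. I'll carry it to the spindle.

Call:
apply_moves([
  {"x": 0,"y": 0.02,"z": -0.05,"wx": 0,"wy": 0,"wz": 0,"fingers": -0.4},
  {"x": 0.02,"y": 0.05,"z": -0.05,"wx": 0,"wy": 0,"wz": 0,"fingers": -0.4},
  {"x": 0.025,"y": 0.065,"z": -0.01,"wx": 0,"wy": 0,"wz": 0,"fingers": -0.4},
  {"x": 0.025,"y": 0.065,"z": 0,"wx": 0,"wy": 0,"wz": 0,"fingers": -0.4},
  {"x": 0.025,"y": 0.065,"z": 0,"wx": 0,"wy": 0,"wz": 0,"fingers": -0.4},
  {"x": 0.025,"y": 0.065,"z": 0,"wx": 0,"wy": 0,"wz": 0,"fingers": -0.4},
  {"x": 0.025,"y": 0.06,"z": 0,"wx": 0,"wy": 0,"wz": 0,"fingers": -0.4},
  {"x": 0.015,"y": 0.04,"z": 0,"wx": 0,"wy": 0,"wz": 0,"fingers": -0.4},
])

```text
clock: 12.0
tool_pos: [0.5893, -0.0209, 0.1103]
eef_rot: [1.0, -0.025, -0.002, 0.001]
contact_force: [-0.3, -0.6, -0.8]
opening: 0.415
```

```bash
python3 -c "
from plan import *
s=st()
rows([.5935,-.0345,.113],down(YAW),1,-.4)"
```

```text
t 12.0 p [ 0.5893 -0.0209  0.1103] F [-0.3 -0.6 -0.8] M [ 0.01  0.05 -0.02] open mm 36.6 q [-0.03  0.79 -0.02  1.77  0.03  0.59 -0.12]
x [ 0.999 -0.051 -0.004] z [-0.005 -0.001 -1.   ]
tot mm [  4.2 -13.6   2.7] deg [0.1 0.3 0.6]
{'x': 0.0061, 'y': 0.0167, 'z': -0.0034, 'wx': 0.0005, 'wy': 0.0014, 'wz': 0.0033, 'fingers': -0.4}
```

Call:
apply_moves([
  {"x": 0.003,"y": 0.006,"z": -0.003,"wx": 0,"wy": 0.001,"wz": 0.003,"fingers": -0.4},
  {"x": 0,"y": 0,"z": 0,"wx": 0,"wy": 0,"wz": 0,"fingers": -0.4},
  {"x": 0,"y": 0,"z": 0,"wx": 0,"wy": 0,"wz": 0,"fingers": -0.4},
])

```text
clock: 12.38
tool_pos: [0.5902, -0.0269, 0.1112]
eef_rot: [0.999, -0.032, -0.002, 0.001]
contact_force: [0.3, -0.5, -0.8]
opening: 0.412
```

```bash
python3 -c "
from plan import *
s=st()
rows([.5935,-.0345,.113],down(YAW),1,-.4)"
```

```text
t 12.38 p [ 0.5902 -0.0269  0.1112] F [ 0.3 -0.5 -0.8] M [-0.06  0.07  0.02] open mm 36.3 q [-0.02  0.79 -0.02  1.76  0.03  0.6  -0.12]
x [ 0.998 -0.063 -0.004] z [-0.004 -0.001 -1.   ]
tot mm [ 3.3 -7.6  1.8] deg [ 0.1  0.2 -0.1]
{'x': 0.0047, 'y': 0.0093, 'z': -0.0023, 'wx': 0.0005, 'wy': 0.0013, 'wz': -0.0007, 'fingers': -0.4}
```

Call:
apply_moves([
  {"x": 0.0045,"y": 0.009,"z": -0.002,"wx": 0,"wy": 0.001,"wz": 0,"fingers": -0.4},
  {"x": 0,"y": 0,"z": 0,"wx": 0,"wy": 0,"wz": 0,"fingers": -0.4},
  {"x": 0,"y": 0,"z": 0,"wx": 0,"wy": 0,"wz": 0,"fingers": -0.4},
])

```text
clock: 12.75
tool_pos: [0.5932, -0.031, 0.1129]
eef_rot: [1.0, -0.029, -0.001, -0.0]
contact_force: [-0.2, 0.9, -1.1]
opening: 0.412
```

```bash
python3 -c "
from plan import *
s=st()
rows([.5935,-.0345,.113],down(YAW),1,-.4)
p,d,P,c=cloud('scene')
v,u=np.mgrid[0:480,0:640];hsv=cv2.cvtColor(p,cv2.COLOR_RGB2HSV)
q=P[(hsv[...,1]<70)&(hsv[...,2]>65)];q=q[(q[:,2]>.13)&(q[:,2]<.157)&(abs(q[:,0]-.595)<.03)&(abs(q[:,1]+.033)<.04)];print('ring',len(q),np.percentile(q,[2,50,98],axis=0).round(4).tolist())
q=P[(hsv[...,1]<80)];q=q[(q[:,2]>.08)&(q[:,2]<.112)&(abs(q[:,0]-.595)<.03)&(abs(q[:,1]+.033)<.03)];print('shaft',len(q),np.percentile(q,[2,50,98],axis=0).round(4).tolist())
"
```

```text
t 12.75 p [ 0.5932 -0.031   0.1129] F [-0.2  0.9 -1.1] M [-0.08  0.09  0.03] open mm 36.3 q [-0.01  0.79 -0.02  1.76  0.03  0.6  -0.11]
x [ 0.998 -0.058 -0.002] z [-0.002  0.    -1.   ]
tot mm [ 0.3 -3.5  0.1] deg [-0.   0.1  0.2]
{'x': 0.0007, 'y': 0.0043, 'wy': 0.0005, 'wz': 0.0009, 'fingers': -0.4}
ring 162 [[0.5747, -0.0447, 0.1326], [0.5913, -0.0203, 0.1466], [0.6079, -0.0075, 0.1537]]
shaft 60 [[0.5846, -0.0374, 0.0816], [0.5941, -0.0293, 0.0957], [0.6001, -0.0223, 0.1094]]
```

The ring is about 4–5 mm too far in +y compared with the shaft. I'll correct that, then lower.

Call:
apply_moves([
  {"x": 0,"y": 0.0055,"z": 0,"wx": 0,"wy": 0,"wz": 0,"fingers": -0.4},
  {"x": 0,"y": 0,"z": 0,"wx": 0,"wy": 0,"wz": 0,"fingers": -0.4},
  {"x": 0,"y": 0,"z": 0.01,"wx": 0,"wy": 0,"wz": 0,"fingers": -0.4},
  {"x": 0,"y": 0,"z": 0.01,"wx": 0,"wy": 0,"wz": 0,"fingers": -0.4},
  {"x": 0,"y": 0,"z": 0.01,"wx": 0,"wy": 0,"wz": 0,"fingers": -0.4},
  {"x": 0,"y": 0,"z": 0.01,"wx": 0,"wy": 0,"wz": 0,"fingers": -0.4},
])

```text
clock: 13.55
tool_pos: [0.5929, -0.0358, 0.0788]
eef_rot: [1.0, -0.029, -0.001, 0.0]
contact_force: [0.4, 0.2, -1.9]
opening: 0.413
```

```bash
python3 -c "
from plan import *
s=st()"
```

```text
t 13.55 p [ 0.5929 -0.0358  0.0788] F [ 0.4  0.2 -1.9] M [-0.08  0.03 -0.01] open mm 36.4 q [-0.    0.84 -0.02  1.77  0.03  0.53 -0.11]
x [ 0.998 -0.058 -0.001] z [-0.001 -0.    -1.   ]
```

Threaded without contact (bottom ≈0.096, about 14 mm over the tip). Lowering to just above the big ring.

Call:
apply_moves([
  {"x": 0,"y": 0,"z": 0.01,"wx": 0,"wy": 0,"wz": 0,"fingers": -0.4},
  {"x": 0,"y": 0,"z": 0.01,"wx": 0,"wy": 0,"wz": 0,"fingers": -0.4},
  {"x": 0,"y": 0,"z": 0.008,"wx": 0,"wy": 0,"wz": 0,"fingers": -0.4},
  {"x": 0,"y": 0,"z": 0,"wx": 0,"wy": 0,"wz": 0,"fingers": -0.4},
])

```text
clock: 14.05
tool_pos: [0.5929, -0.0358, 0.0539]
eef_rot: [1.0, -0.029, -0.001, 0.0]
contact_force: [0.4, 0.0, -1.6]
opening: 0.417
```

```bash
python3 -c "
from plan import *
s=st()"
```

```text
t 14.05 p [ 0.5929 -0.0358  0.0539] F [ 0.4  0.  -1.6] M [-0.02 -0.02 -0.01] open mm 36.7 q [-0.01  0.88 -0.02  1.78  0.03  0.48 -0.11]
x [ 0.998 -0.058 -0.002] z [-0.002  0.    -1.   ]
```

Call:
apply_moves([
  {"x": 0,"y": 0,"z": 0,"wx": 0,"wy": 0,"wz": 0,"fingers": 0.3},
  {"x": 0,"y": 0,"z": 0,"wx": 0,"wy": 0,"wz": 0,"fingers": 0.3},
  {"x": 0,"y": 0,"z": 0,"wx": 0,"wy": 0,"wz": 0,"fingers": 0.3},
  {"x": 0,"y": 0,"z": -0.03,"wx": 0,"wy": 0,"wz": 0,"fingers": 0.3},
  {"x": 0,"y": 0,"z": -0.05,"wx": 0,"wy": 0,"wz": 0,"fingers": 0.3},
  {"x": 0,"y": 0,"z": -0.05,"wx": 0,"wy": 0,"wz": 0,"fingers": 0.3},
  {"x": 0,"y": 0,"z": -0.04,"wx": 0,"wy": 0,"wz": 0,"fingers": 0.3},
])

```text
clock: 14.92
tool_pos: [0.5914, -0.0356, 0.1926]
eef_rot: [1.0, -0.029, -0.003, 0.0]
contact_force: [-0.6, 0.6, 1.2]
opening: 0.656
```

Run:
```python
from plan import *
st()
p,d,P,c=cloud("scene");np.savez("/tmp/scene6",p=p,P=P)
q=P.reshape(-1,3);q=q[(abs(q[:,0]-.595)<.04)&(abs(q[:,1]+.03)<.04)&(q[:,2]>.04)&(q[:,2]<.12)]
h,e=np.histogram(q[:,2],np.arange(.04,.12,.004));print(list(zip(e.round(3),h)))
t=q[(q[:,2]>.084)&(q[:,2]<.097)];print(np.percentile(t,[3,50,97],axis=0).round(4))
hsv=cv2.cvtColor(p,cv2.COLOR_RGB2HSV)
# knob now
D=np.load("/tmp/scene0.npz");D2=np.load("/tmp/top0.npz")
for n,PP,pp in(("scene0",D["P"],D["p"]),("top0",D2["P"],D2["p"])):
    hh=cv2.cvtColor(pp,cv2.COLOR_RGB2HSV); g=(hh[...,1]<60)&(hh[...,2]>80)
    k=PP[g];k=k[(abs(k[:,0]-.58)<.06)&(abs(k[:,1]+.19)<.05)&(k[:,2]>.06)]
    print(n,len(k),np.percentile(k,[2,50,98],axis=0).round(4).tolist())
    # fit the top face plane
    a=np.radians(-3.5);nv=np.array([-np.sin(np.radians(34))*np.cos(a),-np.sin(np.radians(34))*np.sin(a),np.cos(np.radians(34))])
    hgt=k@nv; print("height along axis pct",np.percentile(hgt,[5,50,80,95]).round(4)); top=k[hgt>np.percentile(hgt,97)-.006]
    e1=np.array([np.cos(a)*np.cos(np.radians(34)),np.sin(a)*np.cos(np.radians(34)),np.sin(np.radians(34))]);e2=np.cross(nv,e1)
    a1=top@e1;a2=top@e2; r1=np.percentile(a1,[1,99]);r2=np.percentile(a2,[1,99]);C=r1.mean()*e1+r2.mean()*e2+np.median(top@nv)*nv
    print("top face centre",C.round(4),"extent",np.ptp(r1).round(4),np.ptp(r2).round(4),len(top))
cv2.imwrite("pics/d0.png",np.hstack([cv2.resize(D["p"][160:245,240:340],(400,340),interpolation=cv2.INTER_CUBIC),cv2.resize(D2["p"][205:285,385:465],(340,340),interpolation=cv2.INTER_CUBIC)])[:,:,::-1])
```

```text
t 14.93 p [ 0.5914 -0.0356  0.1926] F [-0.6  0.6  1.2] M [-0.08 -0.02  0.01] open mm 57.7 q [-0.    0.68 -0.02  1.69  0.02  0.78 -0.1 ]
x [ 0.998 -0.058 -0.007] z [-0.007  0.    -1.   ]
[(np.float64(0.04), np.int64(3)), (np.float64(0.044), np.int64(9)), (np.float64(0.048), np.int64(15)), (np.float64(0.052), np.int64(29)), (np.float64(0.056), np.int64(21)), (np.float64(0.06), np.int64(22)), (np.float64(0.064), np.int64(53)), (np.float64(0.068), np.int64(59)), (np.float64(0.072), np.int64(25)), (np.float64(0.076), np.int64(18)), (np.float64(0.08), np.int64(17)), (np.float64(0.084), np.int64(40)), (np.float64(0.088), np.int64(41)), (np.float64(0.092), np.int64(15)), (np.float64(0.096), np.int64(7)), (np.float64(0.1), np.int64(6)), (np.float64(0.104), np.int64(14)), (np.float64(0.108), np.int64(6)), (np.float64(0.112), np.int64(0))]
[[ 0.5746 -0.0483  0.0844]
 [ 0.5953 -0.0259  0.0886]
 [ 0.6087 -0.0125  0.095 ]]
scene0 237 [[0.5443, -0.215, 0.0742], [0.571, -0.1762, 0.0929], [0.5912, -0.1611, 0.1111]]
height along axis pct [-0.264  -0.2464 -0.2345 -0.2322]
top face centre [ 0.5562 -0.1837  0.1003] extent 0.0409 0.0417 68
top0 348 [[0.544, -0.2143, 0.0701], [0.5727, -0.1877, 0.094], [0.5942, -0.1678, 0.1115]]
height along axis pct [-0.2648 -0.2405 -0.2354 -0.2332]
top face centre [ 0.5591 -0.1898  0.1   ] extent 0.0391 0.0388 161
```

View pics/d0.png

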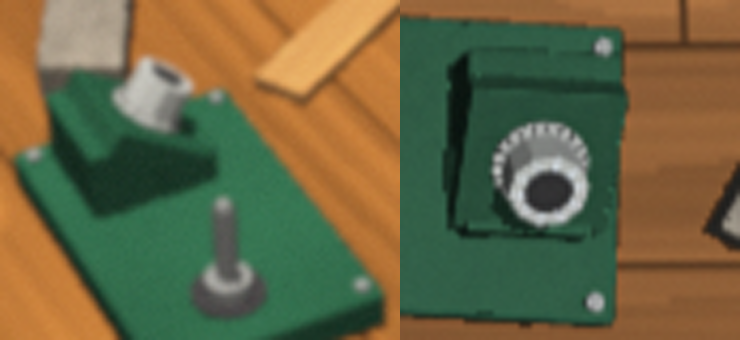

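The small ring's top is at ≈0.089, so both rings are seated. The crops show the dial on its sloped console, at (155,95) on the left and (545,185) on the right. Its top-face centre is ≈(0.558, −0.187, 0.100) once the camera biases are taken out. Next I go to a tilted hover on the dial axis and check the fingertips there.

```bash
cat >> plan.py <<'E'
a=YAW;c34,s34=np.cos(np.radians(34)),np.sin(np.radians(34))
N=np.array([-s34*np.cos(a),-s34*np.sin(a),c34]);E1=np.array([c34*np.cos(a),c34*np.sin(a),s34])
def dialR(phi):  # tool rotation, phi deg clockwise (looking on) from uphill x
    x=E1;z=-N;y=np.cross(z,x)
    return np.c_[x,y,z]@R.from_euler("z",phi,degrees=True).as_matrix()
def phi():
    M=R.from_quat(get_state()["eef_rot"]).as_matrix(); L=dialR(0).T@M
    return np.degrees(np.arctan2(L[1,0],L[0,0])),np.degrees(np.arccos(np.clip(L[2,2],-1,1)))
E
python3 -c "
from plan import *
print(N,E1);rows([.54,-.186,.14],dialR(0),6,1)"
```

```text
[-0.5581499   0.03413791  0.82903757] [ 0.82749125 -0.05061153  0.5591929 ]
tot mm [ -53.9 -150.2  -56.7] deg [-0.1 34.   0.1]
{'x': -0.0094, 'y': 0.0319, 'z': 0.0118, 'wy': 0.0315, 'fingers': 1}
{'x': -0.0105, 'y': 0.0319, 'z': 0.0108, 'wy': 0.0315, 'fingers': 1}
{'x': -0.0115, 'y': 0.0319, 'z': 0.0097, 'wy': 0.0315, 'fingers': 1}
{'x': -0.0124, 'y': 0.0319, 'z': 0.0086, 'wy': 0.0315, 'fingers': 1}
{'x': -0.0132, 'y': 0.0319, 'z': 0.0073, 'wy': 0.0315, 'fingers': 1}
{'x': -0.0138, 'y': 0.0319, 'z': 0.006, 'wy': 0.0315, 'fingers': 1}
```

Call:
apply_moves([
  {"x": -0.0095,"y": 0.032,"z": 0.012,"wx": 0,"wy": 0.0315,"wz": 0,"fingers": 0.5},
  {"x": -0.0105,"y": 0.032,"z": 0.011,"wx": 0,"wy": 0.0315,"wz": 0,"fingers": 0.5},
  {"x": -0.0115,"y": 0.032,"z": 0.0095,"wx": 0,"wy": 0.0315,"wz": 0,"fingers": 0.5},
  {"x": -0.0125,"y": 0.032,"z": 0.0085,"wx": 0,"wy": 0.0315,"wz": 0,"fingers": 0.5},
  {"x": -0.013,"y": 0.032,"z": 0.0075,"wx": 0,"wy": 0.0315,"wz": 0,"fingers": 0.5},
  {"x": -0.014,"y": 0.032,"z": 0.006,"wx": 0,"wy": 0.0315,"wz": 0,"fingers": 0.5},
  {"x": 0,"y": 0,"z": 0,"wx": 0,"wy": 0,"wz": 0,"fingers": 0.5},
])

```text
clock: 15.85
tool_pos: [0.5367, -0.1383, 0.1518]
eef_rot: [0.99, -0.028, 0.139, 0.018]
contact_force: [1.4, 0.2, -0.6]
opening: 0.753
```

Run:
```python
from plan import *
s=st();print("phi,tilt",phi())
p,d,P,c=cloud("scene");np.savez("/tmp/scene7",p=p,P=P)
p2,d2,P2,c2=cloud("top");np.savez("/tmp/top7",p=p2,P=P2)
cv2.imwrite("pics/s7.png",np.hstack([cv2.resize(p[120:220,220:330],(440,400),interpolation=cv2.INTER_CUBIC),cv2.resize(p2[200:300,350:440],(360,400),interpolation=cv2.INTER_CUBIC)])[:,:,::-1])
M=R.from_quat(s["eef_rot"]).as_matrix()
for n,PP,pp in(("scene",P,p),("top",P2,p2)):
    q=PP[pp.mean(-1)<50]; L=(q-s["tool_pos"])@M   # in the reported tool frame
    L=L[(abs(L[:,0])<.06)&(abs(L[:,1])<.03)&(L[:,2]>-.07)&(L[:,2]<.02)]
    for lo in(-.07,-.06,-.05,-.04,-.03,-.02,-.01,0):
        for sd in(-1,1):
            k=L[(L[:,2]>=lo)&(L[:,2]<lo+.01)&(sd*L[:,0]>0)]
            if len(k):print(n,lo,sd,len(k),np.percentile(k,[5,50,95],axis=0)[:,:2].round(4).tolist())
```

```text
t 15.85 p [ 0.5367 -0.1383  0.1518] F [ 1.4  0.2 -0.6] M [0.   0.23 0.01] open mm 66.2 q [ 0.32  0.63 -0.24  2.13  0.89  0.18 -0.77]
x [ 0.96  -0.05   0.275] z [ 0.273 -0.043 -0.961]
phi,tilt (np.float64(-0.5244668891353218), np.float64(18.061596380835557))
scene -0.07 -1 31 [[-0.0475, -0.0136], [-0.0404, -0.0079], [-0.034, 0.0053]]
scene -0.07 1 24 [[0.0361, -0.0141], [0.0455, -0.0102], [0.049, 0.0049]]
scene -0.06 -1 20 [[-0.0471, -0.0128], [-0.0393, -0.0102], [-0.0339, -0.0008]]
scene -0.06 1 20 [[0.0373, -0.013], [0.0432, -0.0097], [0.0473, 0.002]]
scene -0.05 -1 22 [[-0.046, -0.0148], [-0.0392, -0.0083], [-0.0354, 0.007]]
scene -0.05 1 23 [[0.0352, -0.0141], [0.0444, -0.0074], [0.0459, 0.0053]]
scene -0.04 -1 22 [[-0.0438, -0.0127], [-0.0379, -0.0083], [-0.0349, 0.0049]]
scene -0.04 1 17 [[0.0343, -0.0144], [0.0418, -0.0086], [0.0461, 0.0003]]
scene -0.03 -1 10 [[-0.0431, -0.0098], [-0.0382, -0.0065], [-0.0345, 0.001]]
scene -0.03 1 4 [[0.0355, -0.0111], [0.0407, -0.0089], [0.0418, -0.0029]]
```

View pics/s7.png

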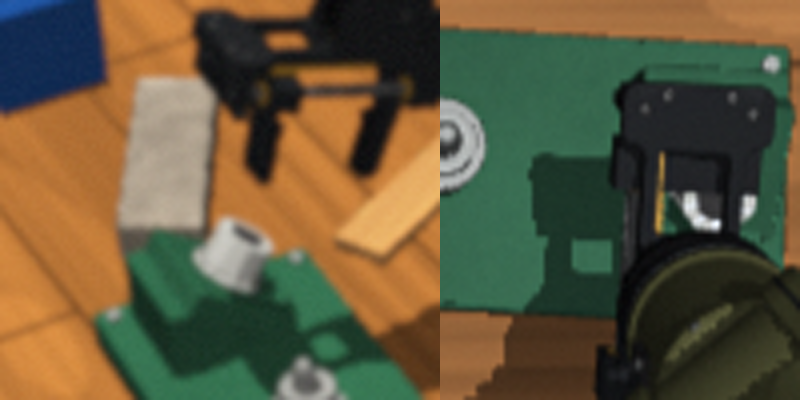

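The left crop shows the open jaws above and beside the knob, with tips at (262,175) and (365,165) and the knob at (235,255); the right crop shows the gripper over the console. In the tool frame the tips are symmetric in x and end 22–25 mm short of the reported TCP. So the offset is along the tool axis, which settles how to correct for it.

Tilt stopped at 18° because q6 is near its lower limit at the wrist singularity. The tilt needs q5≈π, so I turn the tool about its axis (−wz) to bring q5 round; a half-turned grasp is equivalent.

Call:
apply_moves([
  {"x": 0,"y": 0,"z": 0,"wx": 0,"wy": 0,"wz": -0.055,"fingers": 0.5},
  {"x": 0,"y": 0,"z": 0,"wx": 0,"wy": 0,"wz": -0.055,"fingers": 0.5},
  {"x": 0,"y": 0,"z": 0,"wx": 0,"wy": 0,"wz": -0.055,"fingers": 0.5},
  {"x": 0,"y": 0,"z": 0,"wx": 0,"wy": 0,"wz": -0.055,"fingers": 0.5},
  {"x": 0,"y": 0,"z": 0,"wx": 0,"wy": 0,"wz": -0.055,"fingers": 0.5},
  {"x": 0,"y": 0,"z": 0,"wx": 0,"wy": 0,"wz": -0.055,"fingers": 0.5},
  {"x": 0,"y": 0,"z": 0,"wx": 0,"wy": 0,"wz": -0.055,"fingers": 0.5},
  {"x": 0,"y": 0,"z": 0,"wx": 0,"wy": 0,"wz": -0.055,"fingers": 0.5},
])

```text
clock: 16.95
tool_pos: [0.5442, -0.1307, 0.1558]
eef_rot: [0.765, 0.628, 0.097, 0.105]
contact_force: [0.9, -0.0, -0.4]
opening: 0.752
```

```bash
python3 -c "
from plan import *
s=st();print(phi())
rows([.54,-.186,.15],dialR(phi()[0]-70),8,.5)"
```

```text
t 16.95 p [ 0.5442 -0.1307  0.1558] F [ 0.9 -0.  -0.4] M [ 0.05  0.26 -0.02] open mm 66.2 q [ 0.54  0.67 -0.61  2.11  1.21  0.4   0.34]
x [0.192 0.981 0.018] z [ 0.28  -0.038 -0.959]
(np.float64(-83.12032937817652), np.float64(17.642753266925006))
tot mm [ -4.2 -55.3  -5.8] deg [-17.2  -7.6 -69.9]
{'x': -0.0086, 'y': 0.0008, 'z': 0.001, 'wx': -0.0119, 'wy': -0.0053, 'wz': -0.0486, 'fingers': 0.5}
{'x': -0.0086, 'y': -0.0006, 'z': 0.0012, 'wx': -0.0119, 'wy': -0.0053, 'wz': -0.0486, 'fingers': 0.5}
{'x': -0.0084, 'y': -0.0019, 'z': 0.0012, 'wx': -0.0119, 'wy': -0.0053, 'wz': -0.0486, 'fingers': 0.5}
{'x': -0.008, 'y': -0.0032, 'z': 0.0013, 'wx': -0.0119, 'wy': -0.0053, 'wz': -0.0486, 'fingers': 0.5}
{'x': -0.0074, 'y': -0.0045, 'z': 0.0013, 'wx': -0.0119, 'wy': -0.0053, 'wz': -0.0486, 'fingers': 0.5}
{'x': -0.0066, 'y': -0.0056, 'z': 0.0012, 'wx': -0.0119, 'wy': -0.0053, 'wz': -0.0486, 'fingers': 0.5}
{'x': -0.0056, 'y': -0.0066, 'z': 0.0011, 'wx': -0.0119, 'wy': -0.0053, 'wz': -0.0486, 'fingers': 0.5}
{'x': -0.0046, 'y': -0.0074, 'z': 0.0009, 'wx': -0.0119, 'wy': -0.0053, 'wz': -0.0486, 'fingers': 0.5}
```

Call:
apply_moves([
  {"x": -0.0085,"y": 0.001,"z": 0.001,"wx": -0.012,"wy": -0.0055,"wz": -0.049,"fingers": 0.5},
  {"x": -0.0085,"y": -0.0005,"z": 0.001,"wx": -0.012,"wy": -0.0055,"wz": -0.049,"fingers": 0.5},
  {"x": -0.0085,"y": -0.002,"z": 0.001,"wx": -0.012,"wy": -0.0055,"wz": -0.049,"fingers": 0.5},
  {"x": -0.008,"y": -0.003,"z": 0.001,"wx": -0.012,"wy": -0.0055,"wz": -0.049,"fingers": 0.5},
  {"x": -0.0075,"y": -0.0045,"z": 0.001,"wx": -0.012,"wy": -0.0055,"wz": -0.049,"fingers": 0.5},
  {"x": -0.0065,"y": -0.0055,"z": 0.001,"wx": -0.012,"wy": -0.0055,"wz": -0.049,"fingers": 0.5},
  {"x": -0.0055,"y": -0.0065,"z": 0.001,"wx": -0.012,"wy": -0.0055,"wz": -0.049,"fingers": 0.5},
  {"x": -0.0045,"y": -0.0075,"z": 0.001,"wx": -0.012,"wy": -0.0055,"wz": -0.049,"fingers": 0.5},
])

```text
clock: 17.95
tool_pos: [0.5457, -0.1833, 0.1532]
eef_rot: [0.223, 0.929, 0.053, 0.291]
contact_force: [0.4, -0.2, -1.0]
opening: 0.751
```

```bash
python3 -c "
from plan import *
s=st();print(phi())
rows([.54,-.186,.15],dialR(-180),8,.5)"
```

```text
t 17.95 p [ 0.5457 -0.1833  0.1532] F [ 0.4 -0.2 -1. ] M [0.09 0.59 0.03] open mm 66.0 q [ 0.76  0.75 -0.68  2.34  2.57  0.52  0.49]
x [-0.732  0.445 -0.517] z [ 0.564 -0.031 -0.825]
(np.float64(-156.4543675603118), np.float64(0.4312414543130298))
tot mm [-5.7 -2.7 -3.2] deg [  0.3   0.3 -23.5]
{'x': 0.0007, 'y': -0.0008, 'wy': 0.0002, 'wz': -0.0164, 'fingers': 0.5}
{'x': 0.0008, 'y': -0.0008, 'wy': 0.0002, 'wz': -0.0164, 'fingers': 0.5}
{'x': 0.0008, 'y': -0.0008, 'wy': 0.0002, 'wz': -0.0164, 'fingers': 0.5}
{'x': 0.0008, 'y': -0.0007, 'wy': 0.0002, 'wz': -0.0164, 'fingers': 0.5}
{'x': 0.0009, 'y': -0.0007, 'wy': 0.0002, 'wz': -0.0164, 'fingers': 0.5}
{'x': 0.0009, 'y': -0.0006, 'wy': 0.0002, 'wz': -0.0164, 'fingers': 0.5}
{'x': 0.0009, 'y': -0.0006, 'wy': 0.0002, 'wz': -0.0164, 'fingers': 0.5}
{'x': 0.001, 'y': -0.0005, 'wy': 0.0002, 'wz': -0.0164, 'fingers': 0.5}
```

Tilt achieved (0.4° off the axis) with q7 near mid-range. I'll turn to φ≈−108° (a flat direction for even clicks) and line up on the dial axis.

```bash
echo 'T=np.array([.5575,-.1875,.1005])
def off():
    d=get_state()["tool_pos"]-T; e2=np.cross(N,E1); print("axis h,e1,e2 mm",(1000*np.array([d@N,d@E1,d@e2])).round(1),"phi/tilt",np.round(phi(),1))' >> plan.py
python3 -c "
from plan import *
off();rows(T+.012*N,dialR(-108),5,.5)"
```

```text
axis h,e1,e2 mm [50.4 19.5  3.5] phi/tilt [-156.5    0.4]
tot mm [  5.1  -3.8 -42.7] deg [ 0.4  0.1 48.5]
{'x': 0.0042, 'y': -0.0028, 'z': 0.0096, 'wx': 0.0005, 'wz': 0.0538, 'fingers': 0.5}
{'x': 0.0036, 'y': -0.0035, 'z': 0.0096, 'wx': 0.0005, 'wz': 0.0538, 'fingers': 0.5}
{'x': 0.003, 'y': -0.004, 'z': 0.0096, 'wx': 0.0005, 'wz': 0.0538, 'fingers': 0.5}
{'x': 0.0023, 'y': -0.0044, 'z': 0.0096, 'wx': 0.0005, 'wz': 0.0538, 'fingers': 0.5}
{'x': 0.0015, 'y': -0.0047, 'z': 0.0096, 'wx': 0.0005, 'wz': 0.0538, 'fingers': 0.5}
```

Call:
apply_moves([
  {"x": 0.004,"y": -0.003,"z": 0.0095,"wx": 0,"wy": 0,"wz": 0.054,"fingers": 0.5},
  {"x": 0.0035,"y": -0.0035,"z": 0.0095,"wx": 0,"wy": 0,"wz": 0.054,"fingers": 0.5},
  {"x": 0.003,"y": -0.004,"z": 0.0095,"wx": 0.001,"wy": 0,"wz": 0.054,"fingers": 0.5},
  {"x": 0.0025,"y": -0.0045,"z": 0.0095,"wx": 0.001,"wy": 0,"wz": 0.054,"fingers": 0.5},
  {"x": 0.0015,"y": -0.0045,"z": 0.0095,"wx": 0.001,"wy": 0,"wz": 0.054,"fingers": 0.5},
  {"x": 0,"y": 0,"z": 0,"wx": 0,"wy": 0,"wz": 0,"fingers": 0.5},
  {"x": 0,"y": 0,"z": 0,"wx": 0,"wy": 0,"wz": 0,"fingers": 0.5},
])

```text
clock: 18.82
tool_pos: [0.5497, -0.1905, 0.1063]
eef_rot: [0.596, 0.751, 0.156, 0.237]
contact_force: [0.1, -0.8, -0.0]
opening: 0.751
```

Run:
```python
from plan import *
s=st();off();rows(T+.005*N,dialR(-108),2,.5)
p,d,P,c=cloud("scene");np.savez("/tmp/scene8",p=p,P=P)
cv2.imwrite("pics/s8.png",cv2.resize(p[130:240,220:340],(600,550),interpolation=cv2.INTER_CUBIC)[:,:,::-1])
M=R.from_quat(s["eef_rot"]).as_matrix()
L=(P-s["tool_pos"])@M; dk=(p.mean(-1)<45)
l=L[dk];l=l[(abs(l[:,0])<.06)&(abs(l[:,1])<.04)&(l[:,2]>-.08)&(l[:,2]<.03)]
for lo in np.arange(-.07,.02,.01):
    for sd in(-1,1):
        k=l[(l[:,2]>=lo)&(l[:,2]<lo+.01)&(sd*l[:,0]>0)]
        if len(k):print(round(lo,2),sd,len(k),np.percentile(k,[5,50,95],axis=0)[:,:2].round(4).tolist())
hs=cv2.cvtColor(p,cv2.COLOR_RGB2HSV);w=(hs[...,1]<60)&(hs[...,2]>80)
l=L[w];l=l[(abs(l[:,0])<.04)&(abs(l[:,1])<.04)&(l[:,2]>-.04)&(l[:,2]<.06)];print("knob in tool",len(l),np.percentile(l,[2,50,98],axis=0).round(4).tolist())
```

```text
t 18.82 p [ 0.5497 -0.1905  0.1063] F [ 0.1 -0.8 -0. ] M [ 0.05  0.54 -0.04] open mm 66.1 q [ 0.86  0.94 -0.9   2.33  2.34  0.72 -0.08]
x [-0.177  0.969 -0.17 ] z [ 0.542 -0.048 -0.839]
axis h,e1,e2 mm [ 9.1 -3.1 -3.5] phi/tilt [-106.9    1.4]
tot mm [ 5.   3.2 -1.7] deg [-1.3  0.5 -1.1]
{'x': 0.0016, 'y': 0.0025, 'z': 0.0025, 'wx': -0.0035, 'wy': 0.0013, 'wz': -0.0031, 'fingers': 0.5}
{'x': 0.0015, 'y': 0.0025, 'z': 0.0025, 'wx': -0.0035, 'wy': 0.0013, 'wz': -0.0031, 'fingers': 0.5}
-0.07 -1 24 [[-0.0457, -0.0049], [-0.0374, 0.0038], [-0.0317, 0.0097]]
-0.07 1 22 [[0.039, -0.0009], [0.0489, 0.0063], [0.0542, 0.0119]]
-0.06 -1 23 [[-0.0437, -0.0035], [-0.0338, 0.0029], [-0.0296, 0.01]]
-0.06 1 21 [[0.0408, -0.0059], [0.0498, 0.0054], [0.0533, 0.0113]]
-0.05 -1 23 [[-0.0439, -0.004], [-0.034, 0.0054], [-0.029, 0.0125]]
-0.05 1 17 [[0.0412, -0.0058], [0.0472, 0.0061], [0.0523, 0.0104]]
-0.04 -1 19 [[-0.0432, -0.0038], [-0.0338, 0.0037], [-0.0301, 0.0097]]
-0.04 1 20 [[0.0368, -0.0031], [0.0466, 0.0049], [0.0512, 0.0116]]
-0.03 -1 6 [[-0.0388, -0.0012], [-0.0336, 0.0028], [-0.0303, 0.0069]]
-0.03 1 2 [[0.0388, 0.0054], [0.042, 0.0071], [0.0452, 0.0088]]
knob in tool 236 [[-0.0183, -0.0111, 0.0054], [0.0131, 0.0151, 0.0206], [0.029, 0.0289, 0.0387]]
```

View pics/s8.png

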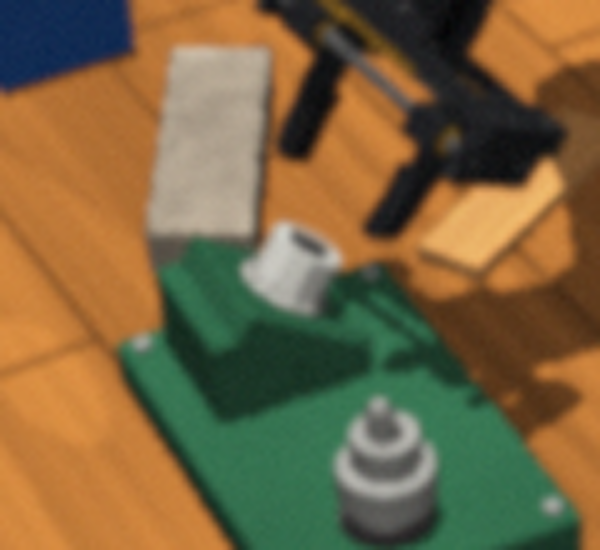

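The crop shows the tilted open jaws, tips at (295,150) and (382,230), up-slope of the knob at (300,260), with both rings stacked on the spindle at (385,465). I'll compare the knob's top slice with the fingers in this view.

Run:
```python
from plan import *
s=get_state();off();D=np.load("/tmp/scene8.npz");p=D["p"];P=D["P"]
M=R.from_quat(s["eef_rot"]).as_matrix();L=(P-s["tool_pos"])@M
hs=cv2.cvtColor(p,cv2.COLOR_RGB2HSV);w=(hs[...,2]>60)&(hs[...,1]<90)
l=L[w];l=l[(abs(l[:,0])<.04)&(abs(l[:,1])<.04)&(l[:,2]>-.01)&(l[:,2]<.05)]
for lo in np.arange(0,.045,.005):
    k=l[(l[:,2]>=lo)&(l[:,2]<lo+.005)]
    if len(k)>3:
        a,b=np.percentile(k[:,:2],[2,98],axis=0);print(round(lo,3),len(k),a.round(4),b.round(4),((a+b)/2).round(4))
```

```text
axis h,e1,e2 mm [ 9.1 -3.  -3.6] phi/tilt [-106.9    1.4]
0.005 61 [-0.014  -0.0175] [0.0249 0.028 ] [0.0054 0.0053]
0.01 28 [-0.0097 -0.0174] [0.0274 0.0203] [0.0088 0.0015]
0.015 28 [-0.0116 -0.0059] [0.0273 0.0249] [0.0078 0.0095]
0.02 21 [-0.0042 -0.0033] [0.0276 0.0217] [0.0117 0.0092]
0.025 29 [-0.0067 -0.0043] [0.0292 0.0232] [0.0113 0.0094]
0.03 34 [-0.0158 -0.0058] [0.0321 0.0283] [0.0082 0.0112]
0.035 55 [-0.0281 -0.0161] [0.0333 0.0325] [0.0026 0.0082]
0.04 5 [-0.0396 -0.0324] [0.0075 0.021 ] [-0.016  -0.0057]
```

Call:
apply_moves([
  {"x": 0.0025,"y": 0.0045,"z": 0.0,"wx": -0.0065,"wy": 0.0025,"wz": -0.006,"fingers": 0.5},
  {"x": 0,"y": 0,"z": 0.0,"wx": 0,"wy": 0,"wz": 0,"fingers": 0.5},
  {"x": 0,"y": 0,"z": 0.015,"wx": 0,"wy": 0,"wz": 0,"fingers": 0.5},
  {"x": 0,"y": 0,"z": 0.015,"wx": 0,"wy": 0,"wz": 0,"fingers": 0.5},
  {"x": 0,"y": 0,"z": 0.01,"wx": 0,"wy": 0,"wz": 0,"fingers": 0.5},
  {"x": 0,"y": 0,"z": 0,"wx": 0,"wy": 0,"wz": 0,"fingers": 0.5},
])

```text
clock: 19.62
tool_pos: [0.5719, -0.1892, 0.0798]
eef_rot: [0.584, 0.757, 0.163, 0.242]
contact_force: [-0.4, 0.3, -0.0]
opening: 0.749
```

```bash
python3 -c "
from plan import *
s=st();off();print('target e1,e2 ~ 0..1');rows(T-.043*N,dialR(-108),2,.5)"
```

```text
t 19.62 p [ 0.5719 -0.1892  0.0798] F [-0.4  0.3 -0. ] M [ 0.11  0.51 -0.  ] open mm 65.9 q [ 0.85  1.02 -0.89  2.29  2.4   0.76 -0.06]
x [-0.2    0.964 -0.177] z [ 0.558 -0.036 -0.829]
axis h,e1,e2 mm [-25.3   0.4  -0.8] phi/tilt [-1.083e+02  1.000e-01]
target e1,e2 ~ 0..1
tot mm [  9.6   0.3 -14.9] deg [-0.1  0.1  0.3]
{'x': 0.0006, 'z': 0.0111, 'wy': 0.0003, 'wz': 0.0007, 'fingers': 0.5}
{'x': 0.0006, 'z': 0.0111, 'wy': 0.0003, 'wz': 0.0007, 'fingers': 0.5}
```

Call:
apply_moves([
  {"x": 0.001,"y": 0,"z": 0.011,"wx": 0,"wy": 0,"wz": 0.001,"fingers": 0.5},
  {"x": 0,"y": 0,"z": 0.009,"wx": 0,"wy": 0,"wz": 0,"fingers": 0.5},
  {"x": 0,"y": 0,"z": 0,"wx": 0,"wy": 0,"wz": 0,"fingers": 0.5},
  {"x": 0,"y": 0,"z": 0,"wx": 0,"wy": 0,"wz": 0,"fingers": -0.3},
  {"x": 0,"y": 0,"z": 0,"wx": 0,"wy": 0,"wz": 0,"fingers": -0.3},
  {"x": 0,"y": 0,"z": 0,"wx": 0,"wy": 0,"wz": 0,"fingers": -0.3},
  {"x": 0,"y": 0,"z": 0,"wx": 0,"wy": 0,"wz": 0,"fingers": -0.3},
], force=55)

```text
clock: 20.5
tool_pos: [0.5811, -0.1888, 0.0657]
eef_rot: [0.585, 0.757, 0.164, 0.242]
contact_force: [0.7, 0.7, -2.8]
opening: 0.455
```

```bash
cat >> plan.py <<'E'
def mz():
    s=get_state();M=R.from_quat(s["eef_rot"]).as_matrix();print("tool-frame F",(M.T@s["contact_force"]).round(1),"M",(M.T@s["moment"]).round(2))
E
python3 -c "
from plan import *
s=st();off();mz()"
```

```text
t 20.5 p [ 0.5811 -0.1888  0.0657] F [ 0.7  0.7 -2.8] M [0.11 0.58 0.05] open mm 40.0 q [ 0.84  1.05 -0.89  2.27  2.41  0.77 -0.06]
x [-0.198  0.964 -0.175] z [ 0.558 -0.036 -0.829]
axis h,e1,e2 mm [-42.1   0.1   0.2] phi/tilt [-1.081e+02  1.000e-01]
tool-frame F [ 1.  -0.8  2.7] M [ 0.53  0.27 -0.  ]
```

Grip on the knob has negligible side force. Winding anticlockwise in small steps, watching the angle and moment.

Call:
apply_moves([
  {"x": 0,"y": 0,"z": 0,"wx": 0,"wy": 0,"wz": -0.03,"fingers": -0.3},
  {"x": 0,"y": 0,"z": 0,"wx": 0,"wy": 0,"wz": -0.03,"fingers": -0.3},
  {"x": 0,"y": 0,"z": 0,"wx": 0,"wy": 0,"wz": -0.03,"fingers": -0.3},
  {"x": 0,"y": 0,"z": 0,"wx": 0,"wy": 0,"wz": -0.03,"fingers": -0.3},
])

```text
clock: 21.0
tool_pos: [0.581, -0.1884, 0.0655]
eef_rot: [0.429, 0.855, 0.115, 0.269]
contact_force: [0.3, 0.5, -2.2]
opening: 0.458
```

```bash
python3 -c "
from plan import *
s=st();off();mz()"
```

```text
t 21.0 p [ 0.581  -0.1884  0.0655] F [ 0.3  0.5 -2.2] M [ 0.29  0.47 -0.27] open mm 40.3 q [ 0.78  1.01 -0.77  2.27  2.51  0.71  0.19]
x [-0.488  0.795 -0.361] z [ 0.557 -0.035 -0.83 ]
axis h,e1,e2 mm [-42.1  -0.1   0.5] phi/tilt [-1.302e+02  1.000e-01]
tool-frame F [ 1.  -0.4  2. ] M [0.33 0.36 0.36]
```

Call:
apply_moves([
  {"x": 0,"y": 0,"z": 0,"wx": 0,"wy": 0,"wz": -0.03,"fingers": -0.3},
  {"x": 0,"y": 0,"z": 0,"wx": 0,"wy": 0,"wz": -0.03,"fingers": -0.3},
  {"x": 0,"y": 0,"z": 0,"wx": 0,"wy": 0,"wz": -0.03,"fingers": -0.3},
  {"x": 0,"y": 0,"z": 0,"wx": 0,"wy": 0,"wz": -0.03,"fingers": -0.3},
])

```text
clock: 21.5
tool_pos: [0.5807, -0.1881, 0.0653]
eef_rot: [0.256, 0.922, 0.061, 0.285]
contact_force: [0.4, 1.3, -2.6]
opening: 0.457
```

```bash
python3 -c "
from plan import *
s=st();off();mz()"
```

```text
t 21.5 p [ 0.5807 -0.1881  0.0653] F [ 0.4  1.3 -2.6] M [ 0.15  0.55 -0.07] open mm 40.3 q [ 0.71  0.97 -0.65  2.27  2.63  0.66  0.43]
x [-0.706  0.507 -0.494] z [ 0.557 -0.034 -0.83 ]
axis h,e1,e2 mm [-42.1  -0.4   0.8] phi/tilt [-1.524e+02  1.000e-01]
tool-frame F [1.7 0.6 2.4] M [0.21 0.52 0.12]
```

Call:
apply_moves([
  {"x": 0,"y": 0,"z": 0,"wx": 0,"wy": 0,"wz": -0.025,"fingers": -0.3},
  {"x": 0,"y": 0,"z": 0,"wx": 0,"wy": 0,"wz": -0.025,"fingers": -0.3},
  {"x": 0,"y": 0,"z": 0,"wx": 0,"wy": 0,"wz": -0.025,"fingers": -0.3},
  {"x": 0,"y": 0,"z": 0,"wx": 0,"wy": 0,"wz": -0.025,"fingers": -0.3},
])

```text
clock: 22.0
tool_pos: [0.5805, -0.1876, 0.0651]
eef_rot: [0.107, 0.951, 0.015, 0.29]
contact_force: [1.3, 2.9, -1.9]
opening: 0.451
```

```bash
python3 -c "
from plan import *
s=st();off();mz()"
```

```text
t 22.0 p [ 0.5805 -0.1876  0.0651] F [ 1.3  2.9 -1.9] M [ 1.25  0.42 -1.19] open mm 39.7 q [ 0.66  0.95 -0.56  2.28  2.73  0.63  0.62]
x [-0.808  0.213 -0.549] z [ 0.556 -0.033 -0.831]
axis h,e1,e2 mm [-42.2  -0.7   1.3] phi/tilt [-170.6    0.2]
tool-frame F [0.6 2.9 2.2] M [-0.27  0.54  1.67]
```

The moment jumped to 1.7 N m at φ=−170.6°, so the stop is met. That angle isn't a flat direction, so the first grip was probably on corners. I'll release, regrip squarely at φ=−180°, and prove the stop from there.

Call:
apply_moves([
  {"x": 0,"y": 0,"z": 0,"wx": 0,"wy": 0,"wz": 0,"fingers": 0.3},
  {"x": 0,"y": 0,"z": 0,"wx": 0,"wy": 0,"wz": 0,"fingers": 0.3},
  {"x": 0,"y": 0.001,"z": 0,"wx": 0,"wy": 0,"wz": -0.027,"fingers": 0.3},
  {"x": 0,"y": 0,"z": 0,"wx": 0,"wy": 0,"wz": -0.025,"fingers": 0.3},
  {"x": 0,"y": 0,"z": 0,"wx": 0,"wy": 0,"wz": 0,"fingers": 0.3},
])

```text
clock: 22.62
tool_pos: [0.5809, -0.1868, 0.0658]
eef_rot: [0.029, 0.956, -0.009, 0.291]
contact_force: [-0.5, -0.0, 1.1]
opening: 0.649
```

```bash
python3 -c "
from plan import *
s=st();off();mz();rows(T-.042*N,dialR(-180),1,.3)"
```

```text
t 22.62 p [ 0.5809 -0.1868  0.0658] F [-0.5 -0.   1.1] M [ 0.12  0.57 -0.05] open mm 57.1 q [ 0.63  0.94 -0.51  2.28  2.79  0.62  0.72]
x [-0.829  0.05  -0.558] z [ 0.557 -0.033 -0.83 ]
axis h,e1,e2 mm [-41.8  -0.1   2.1] phi/tilt [1.8e+02 1.0e-01]
tool-frame F [-0.2 -0.  -1.2] M [-0.04  0.57  0.09]
tot mm [ 0.1 -2.1 -0.1] deg [ 0.1 -0.1  0. ]
{'y': -0.0026, 'z': 0.0003, 'wx': 0.0003, 'wy': -0.0006, 'fingers': 0.3}
```

Call:
apply_moves([
  {"x": 0,"y": -0.0025,"z": 0,"wx": 0,"wy": 0,"wz": 0,"fingers": 0.3},
  {"x": 0,"y": 0,"z": 0,"wx": 0,"wy": 0,"wz": 0,"fingers": -0.3},
  {"x": 0,"y": 0,"z": 0,"wx": 0,"wy": 0,"wz": 0,"fingers": -0.3},
  {"x": 0,"y": 0,"z": 0,"wx": 0,"wy": 0,"wz": 0,"fingers": -0.3},
  {"x": 0,"y": 0,"z": 0,"wx": 0,"wy": 0,"wz": 0,"fingers": -0.3},
], force=55)

```text
clock: 23.25
tool_pos: [0.58, -0.189, 0.0654]
eef_rot: [0.031, 0.956, -0.008, 0.291]
contact_force: [-0.7, 0.5, -0.6]
opening: 0.444
```

```bash
python3 -c "
from plan import *
s=st();off();mz()"
```

```text
t 23.25 p [ 0.58   -0.189   0.0654] F [-0.7  0.5 -0.6] M [ 0.1   0.55 -0.02] open mm 39.1 q [ 0.63  0.94 -0.51  2.28  2.79  0.62  0.72]
x [-0.829  0.055 -0.557] z [ 0.556 -0.033 -0.831]
axis h,e1,e2 mm [-41.7  -0.9  -0.2] phi/tilt [-179.8    0.2]
tool-frame F [1.  0.4 0.1] M [-0.05  0.56  0.05]
```

The opening is now 39.1 mm against 40.0–40.3 before, so the grip is square on the flats. Gentle anticlockwise test.

Call:
apply_moves([
  {"x": 0,"y": 0,"z": 0,"wx": 0,"wy": 0,"wz": -0.012,"fingers": -0.3},
  {"x": 0,"y": 0,"z": 0,"wx": 0,"wy": 0,"wz": -0.018,"fingers": -0.3},
  {"x": 0,"y": 0,"z": 0,"wx": 0,"wy": 0,"wz": -0.018,"fingers": -0.3},
])

```text
clock: 23.62
tool_pos: [0.5798, -0.1873, 0.0652]
eef_rot: [-0.042, 0.956, -0.028, 0.289]
contact_force: [-0.3, 4.2, 0.1]
opening: 0.451
```

```bash
python3 -c "
from plan import *
s=st();off();mz()"
```

```text
t 23.62 p [ 0.5798 -0.1873  0.0652] F [-0.3  4.2  0.1] M [ 1.71  0.42 -1.35] open mm 39.7 q [ 0.61  0.93 -0.47  2.28  2.84  0.61  0.81]
x [-0.83  -0.096 -0.55 ] z [ 0.554 -0.03  -0.832]
axis h,e1,e2 mm [-41.7  -1.3   1.6] phi/tilt [171.6   0.4]
tool-frame F [-0.2  4.2 -0.4] M [-0.72  0.41  2.06]
```

Moment is 2.1 N m while the knob stays put and the jaws only twist on the flats, so this is the firm stop and the dial is at its lowest click. I'll release and regrip square at −180°.

Call:
apply_moves([
  {"x": 0,"y": 0,"z": 0,"wx": 0,"wy": 0,"wz": 0,"fingers": 0.1},
  {"x": 0,"y": 0,"z": 0,"wx": 0,"wy": 0,"wz": 0,"fingers": 0.1},
  {"x": 0,"y": -0.0015,"z": 0,"wx": 0,"wy": 0,"wz": 0.045,"fingers": 0.1},
  {"x": 0,"y": 0,"z": 0,"wx": 0,"wy": 0,"wz": 0,"fingers": 0.1},
])

```text
clock: 24.12
tool_pos: [0.5805, -0.1901, 0.0658]
eef_rot: [0.022, 0.956, -0.01, 0.291]
contact_force: [-0.5, -0.3, 0.1]
opening: 0.549
```

```bash
python3 -c "
from plan import *
s=st();off();mz();rows(T-.042*N,dialR(-180),1,.3)"
```

```text
t 24.12 p [ 0.5805 -0.1901  0.0658] F [-0.5 -0.3  0.1] M [ 0.11  0.64 -0.03] open mm 48.3 q [ 0.63  0.93 -0.51  2.27  2.8   0.61  0.73]
x [-0.83   0.036 -0.557] z [ 0.556 -0.033 -0.83 ]
axis h,e1,e2 mm [-41.7  -0.3  -1.2] phi/tilt [179.2   0.2]
tool-frame F [ 0.3 -0.3 -0.3] M [-0.05  0.65  0.07]
tot mm [ 0.5  1.2 -0.1] deg [ 0.1 -0.1  0.8]
{'x': -0.0004, 'y': 0.0015, 'z': 0.0004, 'wx': 0.0004, 'wy': -0.0008, 'wz': 0.0046, 'fingers': 0.3}
```

Close square, then start turning clockwise.

Call:
apply_moves([
  {"x": 0,"y": 0.001,"z": 0,"wx": 0,"wy": 0,"wz": 0.005,"fingers": -0.3},
  {"x": 0,"y": 0,"z": 0,"wx": 0,"wy": 0,"wz": 0,"fingers": -0.3},
  {"x": 0,"y": 0,"z": 0,"wx": 0,"wy": 0,"wz": 0,"fingers": -0.3},
  {"x": 0,"y": 0,"z": 0,"wx": 0,"wy": 0,"wz": 0,"fingers": -0.3},
  {"x": 0,"y": 0,"z": 0,"wx": 0,"wy": 0,"wz": 0.03,"fingers": -0.3},
  {"x": 0,"y": 0,"z": 0,"wx": 0,"wy": 0,"wz": 0.03,"fingers": -0.3},
  {"x": 0,"y": 0,"z": 0,"wx": 0,"wy": 0,"wz": 0.03,"fingers": -0.3},
  {"x": 0,"y": 0,"z": 0,"wx": 0,"wy": 0,"wz": 0.03,"fingers": -0.3},
], force=58)

```text
clock: 25.12
tool_pos: [0.5797, -0.1894, 0.0653]
eef_rot: [0.209, 0.934, 0.046, 0.287]
contact_force: [-0.2, -0.6, -0.4]
opening: 0.449
```

```bash
python3 -c "
from plan import *
s=st();off();mz();rows(T-.042*N,dialR(-36),16,.3)"
```

```text
t 25.12 p [ 0.5797 -0.1894  0.0653] F [-0.2 -0.6 -0.4] M [-0.03  0.87  0.29] open mm 39.5 q [ 0.7   0.96 -0.62  2.27  2.66  0.64  0.49]
x [-0.748  0.418 -0.516] z [ 0.555 -0.034 -0.831]
axis h,e1,e2 mm [-41.6  -1.2  -0.6] phi/tilt [-158.2    0.2]
tool-frame F [ 0.1 -0.7  0.3] M [ 0.24  0.84 -0.28]
tot mm [1.3 0.5 0.4] deg [-3.000e-01 -1.000e-01  1.222e+02]
{'wz': 0.0424, 'fingers': 0.3}
{'wz': 0.0424, 'fingers': 0.3}
{'wz': 0.0424, 'fingers': 0.3}
{'wz': 0.0424, 'fingers': 0.3}
{'wz': 0.0424, 'fingers': 0.3}
{'wz': 0.0424, 'fingers': 0.3}
{'wz': 0.0424, 'fingers': 0.3}
{'wz': 0.0424, 'fingers': 0.3}
{'wz': 0.0424, 'fingers': 0.3}
{'wz': 0.0424, 'fingers': 0.3}
{'wz': 0.0424, 'fingers': 0.3}
{'wz': 0.0424, 'fingers': 0.3}
{'wz': 0.0424, 'fingers': 0.3}
{'wz': 0.0424, 'fingers': 0.3}
{'wz': 0.0424, 'fingers': 0.3}
{'wz': 0.0424, 'fingers': 0.3}
```

Call:
apply_moves([
  {"x": 0,"y": 0,"z": 0,"wx": 0,"wy": 0,"wz": 0.035,"fingers": -0.3},
  {"x": 0,"y": 0,"z": 0,"wx": 0,"wy": 0,"wz": 0.035,"fingers": -0.3},
  {"x": 0,"y": 0,"z": 0,"wx": 0,"wy": 0,"wz": 0.035,"fingers": -0.3},
  {"x": 0,"y": 0,"z": 0,"wx": 0,"wy": 0,"wz": 0.035,"fingers": -0.3},
  {"x": 0,"y": 0,"z": 0,"wx": 0,"wy": 0,"wz": 0.035,"fingers": -0.3},
  {"x": 0,"y": 0,"z": 0,"wx": 0,"wy": 0,"wz": 0.035,"fingers": -0.3},
  {"x": 0,"y": 0,"z": 0,"wx": 0,"wy": 0,"wz": 0.035,"fingers": -0.3},
  {"x": 0,"y": 0,"z": 0,"wx": 0,"wy": 0,"wz": 0.035,"fingers": -0.3},
])

```text
clock: 26.12
tool_pos: [0.5795, -0.189, 0.0652]
eef_rot: [0.595, 0.75, 0.166, 0.238]
contact_force: [-0.1, 0.5, -1.0]
opening: 0.444
```

```bash
python3 -c "
from plan import *
s=st();off();mz()"
```

```text
t 26.12 p [ 0.5795 -0.189   0.0652] F [-0.1  0.5 -1. ] M [0.02 0.55 0.3 ] open mm 39.1 q [ 0.84  1.05 -0.89  2.27  2.4   0.77 -0.07]
x [-0.18   0.971 -0.159] z [ 0.555 -0.033 -0.831]
axis h,e1,e2 mm [-41.6  -1.5  -0.2] phi/tilt [-106.6    0.2]
tool-frame F [ 0.7 -0.5  0.8] M [ 0.48  0.31 -0.26]
```

Call:
apply_moves([
  {"x": 0,"y": 0,"z": 0,"wx": 0,"wy": 0,"wz": 0.035,"fingers": -0.3},
  {"x": 0,"y": 0,"z": 0,"wx": 0,"wy": 0,"wz": 0.035,"fingers": -0.3},
  {"x": 0,"y": 0,"z": 0,"wx": 0,"wy": 0,"wz": 0.035,"fingers": -0.3},
  {"x": 0,"y": 0,"z": 0,"wx": 0,"wy": 0,"wz": 0.035,"fingers": -0.3},
  {"x": 0,"y": 0,"z": 0,"wx": 0,"wy": 0,"wz": 0.035,"fingers": -0.3},
  {"x": 0,"y": 0,"z": 0,"wx": 0,"wy": 0,"wz": 0.035,"fingers": -0.3},
  {"x": 0,"y": 0,"z": 0,"wx": 0,"wy": 0,"wz": 0.035,"fingers": -0.3},
  {"x": 0,"y": 0,"z": 0,"wx": 0,"wy": 0,"wz": 0.035,"fingers": -0.3},
])

```text
clock: 27.12
tool_pos: [0.5797, -0.1885, 0.0653]
eef_rot: [0.861, 0.417, 0.254, 0.142]
contact_force: [-1.5, 0.9, -0.8]
opening: 0.446
```

```bash
python3 -c "
from plan import *
s=st();off();mz()"
```

```text
t 27.12 p [ 0.5797 -0.1885  0.0653] F [-1.5  0.9 -0.8] M [0.2  0.39 0.16] open mm 39.2 q [ 0.96  1.19 -1.16  2.26  2.22  0.96 -0.71]
x [0.524 0.79  0.319] z [ 0.556 -0.033 -0.831]
axis h,e1,e2 mm [-41.6  -1.3   0.3] phi/tilt [-55.1   0.2]
tool-frame F [-0.3 -1.9 -0.2] M [ 0.46 -0.03 -0.04]
```

Call:
apply_moves([
  {"x": 0,"y": 0,"z": 0,"wx": 0,"wy": 0,"wz": 0.035,"fingers": -0.3},
  {"x": 0,"y": 0,"z": 0,"wx": 0,"wy": 0,"wz": 0.035,"fingers": -0.3},
  {"x": 0,"y": 0,"z": 0,"wx": 0,"wy": 0,"wz": 0.035,"fingers": -0.3},
  {"x": 0,"y": 0,"z": 0,"wx": 0,"wy": 0,"wz": 0,"fingers": -0.3},
])

```text
clock: 27.62
tool_pos: [0.5799, -0.1884, 0.0654]
eef_rot: [0.919, 0.267, 0.275, 0.098]
contact_force: [-1.3, -0.1, 0.3]
opening: 0.45
```

```bash
python3 -c "
from plan import *
s=st();off();mz()"
```

```text
t 27.62 p [ 0.5799 -0.1884  0.0654] F [-1.3 -0.1  0.3] M [0.07 0.23 0.03] open mm 39.6 q [ 0.99  1.25 -1.25  2.26  2.17  1.04 -0.97]
x [0.707 0.543 0.452] z [ 0.557 -0.033 -0.83 ]
axis h,e1,e2 mm [-41.6  -1.1   0.4] phi/tilt [-35.8   0.1]
tool-frame F [-0.8 -0.4 -1. ] M [ 0.19 -0.15  0.01]
```

φ=−35.8°, exactly 144° from the lowest click, with near-zero moment. Release and back straight off along the axis.

Call:
apply_moves([
  {"x": 0,"y": 0,"z": 0,"wx": 0,"wy": 0,"wz": 0,"fingers": 0.3},
  {"x": 0,"y": 0,"z": 0,"wx": 0,"wy": 0,"wz": 0,"fingers": 0.3},
  {"x": 0,"y": 0,"z": 0,"wx": 0,"wy": 0,"wz": 0,"fingers": 0.3},
  {"x": 0,"y": 0,"z": -0.03,"wx": 0,"wy": 0,"wz": 0,"fingers": 0.3},
  {"x": 0,"y": 0,"z": -0.05,"wx": 0,"wy": 0,"wz": 0,"fingers": 0.3},
  {"x": 0,"y": 0,"z": -0.06,"wx": 0,"wy": 0,"wz": 0,"fingers": 0.3},
  {"x": 0,"y": 0,"z": -0.06,"wx": 0,"wy": 0,"wz": 0,"fingers": 0.3},
  {"x": 0,"y": 0,"z": 0,"wx": 0,"wy": 0,"wz": 0,"fingers": 0.3},
])

```text
clock: 28.62
tool_pos: [0.4889, -0.1828, 0.201]
eef_rot: [0.918, 0.269, 0.273, 0.1]
contact_force: [0.5, -0.5, -1.3]
opening: 0.647
```

Run:
```python
from plan import *
st();off()
A=[np.load("/tmp/scene6.npz")["P"]]+[np.load("/tmp/scene7.npz")["P"],np.load("/tmp/scene8.npz")["P"]]
B=[];
for i in range(6):
    p,d,P,c=cloud("scene");B.append(P)
def h(P):
    q=P.reshape(-1,3)
    f=lambda r0,r1,lo,hi:(lambda k:(np.median(k[:,2]).round(4),len(k)))(q[(np.hypot(q[:,0]-.592,q[:,1]+.031)<r1)&(np.hypot(q[:,0]-.592,q[:,1]+.031)>r0)&(q[:,2]>lo)&(q[:,2]<hi)])
    t=q[(np.hypot(q[:,0]-.592,q[:,1]+.031)<.02)]
    return f(.010,.017,.083,.100),f(.02,.026,.066,.079),np.nanmax(t[:,2]).round(4)
for X in A:print("before",h(X))
for X in B:print("after",h(X))
p2,d2,P2,c2=cloud("top")
cv2.imwrite("pics/fin.png",np.hstack([cv2.resize(p[130:250,220:340],(400,400),interpolation=cv2.INTER_CUBIC),cv2.resize(p2[200:300,320:445],(400,400),interpolation=cv2.INTER_CUBIC)])[:,:,::-1])
```

```text
t 28.62 p [ 0.4889 -0.1828  0.201 ] F [ 0.5 -0.5 -1.3] M [-0.05  0.57 -0.05] open mm 57.0 q [ 1.15  0.89 -1.41  2.42  1.91  0.87 -0.97]
x [0.706 0.549 0.448] z [ 0.555 -0.036 -0.831]
axis h,e1,e2 mm [121.8  -0.8   0.5] phi/tilt [-36.2   0.2]
before ((np.float64(0.0884), 54), (np.float64(0.0686), 50), np.float64(0.6181))
before ((np.float64(0.0893), 47), (np.float64(0.0689), 53), np.float64(0.1115))
before ((np.float64(0.0888), 50), (np.float64(0.0699), 53), np.float64(0.1125))
after ((np.float64(0.0905), 58), (np.float64(0.0716), 68), np.float64(0.1159))
after ((np.float64(0.09), 56), (np.float64(0.0714), 74), np.float64(0.1136))
after ((np.float64(0.0901), 59), (np.float64(0.0709), 68), np.float64(0.1162))
after ((np.float64(0.0906), 61), (np.float64(0.0712), 61), np.float64(0.1147))
after ((np.float64(0.0918), 54), (np.float64(0.0709), 73), np.float64(0.1141))
after ((np.float64(0.0912), 57), (np.float64(0.0718), 68), np.float64(0.1135))
```

View pics/fin.png

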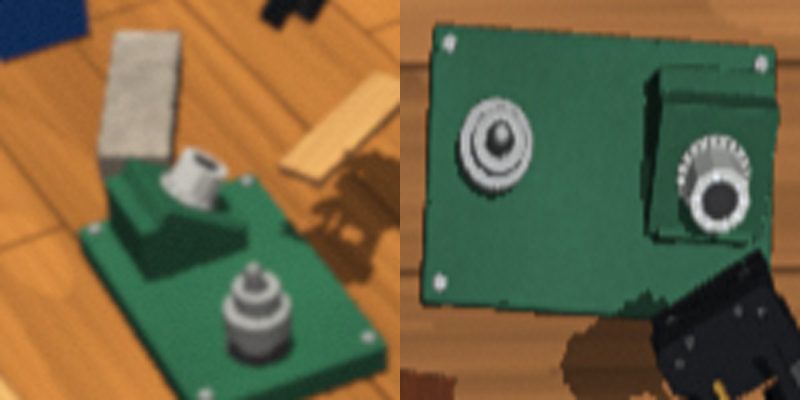

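The final view shows both rings stacked flat and concentric on the spindle, left crop (257,310) and right crop (497,145), the knob released, and the gripper clear. Tops rose about 2.1 mm since before winding. Three start clicks would give 2.5 mm and four 2.0, so this fits eight clicks within depth noise. Handing in.

```bash
python3 -c "
from plant import *
print(finish_job())"
```

```text
the job is handed in; nothing more can be done
None
```

I put the large spacer on the spindle with the small one on top, wound the dial down to its stop, and turned it clockwise eight clicks. The job is handed in at about 29 s of the 72 s. No verdict is given, so the result rests on my own checks.

**Rings:** Both sit flat and concentric in the last pictures. Before winding, the top faces measured about 69 and 89 mm, where seated rings three clicks up should give 69.5 and 89.5 mm.

**Lowest click:** The stop was met twice, at 1.7 and 2.1 N m; a click takes 0.2 N m. The second time the jaws were square on the flats, in the direction expected at the lowest click.

**Eight clicks:** I regripped square at the lowest click and turned 144°, ending within 0.2° of the target with almost no moment left on the wrist. The readings I took on the way showed no sign of slipping.

**Things that disagreed or went wrong:**
- The fingertips were about 22 mm short of the reported tool point. The first grasp of the large ring therefore closed in the air above it; I measured the offset and corrected for it.
- The two cameras differed by about 8 mm in y, so I lined things up against the gripper within one view.
- The first grip on the dial was probably on its corners, not its flats. I redid it before counting.
- The ring tops rose about 2.1 mm. Eight clicks from a start three clicks up, which the stop angle suggests, would give 2.5 mm. The depth noise is about 0.3 mm, so this check fits only roughly; the eight-click count rests on the angle and the moment.

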